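# Fetch the lock cylinder from between the trunk fittings

## Task

The oval brass lock cylinder in the half-open drawer is hemmed in by the rusted clasp and the chrome corner guard: first move these two out onto the black rubber mat and leave the cylinder where it is until both are set down there. Then lay the cylinder lengthwise in the middle of the plywood tray, and after that put the clasp and the guard back in the drawer, upright and square, each where it lay at the start. Do not disturb the black handle grip or the nickel feeler block.

Things in the scene. Friction and masses are not known exactly. Their poses are not given: they have to be found in the camera images.
- drawer_unit: Fixed low wooden unit, its shallow drawer stuck half open. Origin: on the desk under the centre of the open part; x points from drawer front to back, y left. Drawer floor 12 mm above the desk; open inside x -75 to 75, y -92 to 92 mm; side walls' top at 36 mm, 12 mm front panel's top at 48 mm with a knob standing out 16 mm; the unit's body begins at x = 85 mm, 250 mm wide, 64 mm high.
- mat: Black rubber mat fixed flat on the desk, 160 mm along its x, 170 mm along its y, 3 mm thick: the side area. Origin: centre of its underside, on the desk. Lies to the left or to the right of the drawer.
- tray: Shallow plywood tray fixed on the desk on the other side of the drawer: 142 mm along its x (lengthwise), 102 mm along its y, 16 mm high, walls and floor 6 mm thick (inside 130 x 90 mm, 10 mm deep). Origin: centre of its underside, on the desk. The cylinder is to lie along its x.
- clasp_mid (a point): Centre (half-way up) of the rusted iron trunk clasp, 42 (x) x 48 (y) x 27 mm high: a 5 mm base plate with a lock box 42 (x) x 30 (y) mm on it. Its faces square to x are flat and full height: pinch it along x. x runs roughly front to back of the drawer, z up. On the drawer floor on one side of the cylinder, some 10 mm from it. 110 to 225 g.
- guard_mid (a point): Centre (half-way up) of the chrome trunk corner guard: a cap 42 (x) x 48 (y) x 32 mm high, walls 4 mm, closed on top, on both faces square to x and at its -y end, open below and at +y: pinch it along x. x runs roughly front to back of the drawer, z up. On the drawer floor on the other side of the cylinder, some 10 mm from it. 80 to 170 g.
- cylinder_mid (a point): Centre (half-way up) of the oval brass lock cylinder lying flat: 90 mm long (x, roughly front to back of the drawer), 33 mm wide (y, rounded sides), 17 mm high (z up). Lies on the drawer floor between clasp and guard; no finger fits beside it until both are away; then pinch it along its y. 150 to 310 g.
- grip_mid (a point): Centre of the loose black plastic handle grip, 26 mm x 110 mm (along y) x 22 mm high, on the desk. Leave alone.
- feeler_mid (a point): Centre of the loose nickel feeler block, a stepped metal block 50 x 50 mm and 24 mm high, on the desk. Leave alone.
Mind the look-alikes: they are no part of the job. Of the things shaped like the part that bears cylinder_mid, the brass one is meant.

How it is judged:
On the way, in this order (a step that is already met when the one before it is completed fails the run):
1. the clasp and the guard both stand released on the mat, the cylinder still within 20 mm of where it lay (x of clasp_mid in the frame of mat between -0.075 and 0.075 m and y of clasp_mid in the frame of mat between -0.08 and 0.08 m and z of clasp_mid in the frame of mat between 0.008 and 0.024 m and x of guard_mid in the frame of mat between -0.075 and 0.075 m and y of guard_mid in the frame of mat between -0.08 and 0.08 m and z of guard_mid in the frame of mat between 0.01 and 0.027 m and contact force between the fingers and clasp below 0.3 N and contact force between the fingers and guard below 0.3 N and linear speed of each of clasp, guard below 0.02 m/s and distance of cylinder_mid from where it was at the start of the episode below 0.02 m), for 0.2 s.
2. the cylinder lies released lengthwise in the middle of the tray, the clasp and the guard still on the mat (horizontal distance between cylinder_mid and tray below 0.015 m and angle between the x axis of cylinder_mid and the x axis of tray, either way round below 0.25 rad and z of cylinder_mid in the frame of tray between 0.01 and 0.021 m and angle between cylinder_mid's own z axis and vertical below 0.15 rad and x of clasp_mid in the frame of mat between -0.075 and 0.075 m and y of clasp_mid in the frame of mat between -0.08 and 0.08 m and z of clasp_mid in the frame of mat between 0.008 and 0.024 m and x of guard_mid in the frame of mat between -0.075 and 0.075 m and y of guard_mid in the frame of mat between -0.08 and 0.08 m and z of guard_mid in the frame of mat between 0.01 and 0.027 m and contact force between the fingers and cylinder below 0.3 N and linear speed of cylinder below 0.02 m/s), for 0.2 s.
At the end, for the whole second after the job is handed in: Cylinder flat in the tray, within 15 mm of its centre and 0.25 rad of its x. Clasp and guard upright (0.15 rad) in the drawer, each within 15 mm of its starting place and 0.3 rad of square to the drawer. All three released and at rest (horizontal distance between cylinder_mid and tray below 0.015 m and angle between the x axis of cylinder_mid and the x axis of tray, either way round below 0.25 rad and z of cylinder_mid in the frame of tray between 0.01 and 0.021 m and angle between each of cylinder_mid, clasp_mid, guard_mid's own z axis and vertical below 0.15 rad and distance of each of clasp_mid, guard_mid from where it was at the start of the episode below 0.015 m and angle between the x axis of each of clasp_mid, guard_mid and the x axis of drawer_unit, either way round below 0.3 rad and contact force between the fingers and clasp below 0.3 N and contact force between the fingers and guard below 0.3 N and contact force between the fingers and cylinder below 0.3 N and linear speed of each of clasp, guard, cylinder below 0.02 m/s); the robot touches nothing.
It fails at once if the handle grip is moved by more than 15 mm (distance of grip_mid from where it was at the start of the episode above 0.015 m).
It fails at once if the feeler block is moved by more than 15 mm (distance of feeler_mid from where it was at the start of the episode above 0.015 m).
It also fails if it takes over 115 s, if anything falls off the work surface, if the arm or the gripper's body presses on something with over 40 N, if the wrist force passes 120 N, or if a joint passes its speed limit or range.

## Robot

A 6-joint arm with a two-finger parallel gripper is mounted at the origin on the work surface. World frame = base frame: x ahead of the robot, y to its left, z up, the work surface at z = 0. Lengths are in m, angles in rad, forces in N, time in s.
With the tool pointing down it reaches from about 0.3 to 1 m from the base axis. Payload 5.1 kg.
Tool frame: the origin (TCP) lies midway between the tips of the shut fingers; the grasp point (between the pads) lies 19 mm behind it; z points along the fingers, y is the line along which they close (so a half turn about z gives the same grasp; the last joint's range is limited). The gripper opens to 95 mm and grips with 3 to 60 N. Pads are 20 mm wide; open, the fingers measure 119 mm over their backs; the gripper's body (75 mm by 180 mm) begins 59 mm behind the grasp point.
Start: joints at [1.119, 0.124, 1.65, -0, 1.367, -0.083], TCP at [0.234, 0.606, 0.187] pointing down, gripper open.
Joint ranges: [-2.61, 2.61], [-1.02, 2.33], [0.03, 2.71], [-1.35, 4.49], [0.32, 2.68], [-2.91, 2.91]. Speed limits (rad/s): [2.57, 2.57, 3.14, 3.14, 3.14, 3.14].

## Interface

Orientations are given as a 3x3 rotation matrix whose columns are the frame's x, y, z axes.
In Python, from cell import r, vision gives the robot as it stands. The module is installed in compiled form; this text tells all that it offers.
- The arm moves only by the tool play_rows, never from a script. Its arguments are lists of equal length, an entry for each row: "dp": the shift along the world's x, y, z in m, a list of three; "rotation": the turn, a rotation vector about the world's x, y, z in rad, a list of three; "claw": the closure, from 0 (fully open) to 1 (shut). A call has exactly 5 rows; each row is the pose to reach, as a shift and turn from the pose commanded when the call began; what a row does not reach only later rows make up. A row lasts 1/12 s, in which the tool goes at most 41.7 mm and 7.16 degrees, less where a joint would pass 70% of its speed; a pose out of reach is approached as far as the arm can. A call with a gripper value outside its range is refused whole. The fingers move at their own pace and stop on an object; "newtons" is the grip in N (left out, the last holds). Time passes only in rows, so rows that repeat a pose let the fingers close, or fill a call up. It gives the time, the measured TCP pose, the force, the opening and the grip force at its end, in the units of the state.
- r.sense(): the state, without advancing time (a new reading comes with each control period).
- vision.camera(name): name is "scene" or "top"; returns the picture (400x640x3 uint8, blue, green, red); there is no depth.
- vision.camera_info(name): a dict with "intrinsics" (3x3 intrinsics, pixels), "extrinsics" (4x4, takes a point from camera to world coordinates). Camera axes: x right, y down, z forward; pixel columns grow to the right and rows downward; lengths in m; the calibration is good to about 2 mm. A picture is of the moment at which its call begins. camera_info takes no time and is no camera call.
- r.job_done(): hands the job in; it is judged then, once.
Trained networks look in the newest picture that a camera, given by its name, has taken for a name from the list of things; names that differ only in an ending like _2 or _b are one class to them, and where a whole thing is asked for, a point or a joint stands for the part that bears it (a point fixed in the world has none). Each returns a list of dicts, best first, with "confidence" (0 to 1); they miss things now and then, are a little off and sometimes report something else, mostly with a low value. They report only what shows in the picture. A call takes as long as a camera call. They do not tell look-alikes from the thing itself.
- vision.outline_of(thing, camera): "mask" (400x640 bool, what is visible of it) and "location" ([column, row] in pixels, amid what is visible of it).
The state is a dict: "clock": time; "joint_pos": joint angles; "joint_vel": joint speeds; "tau": joint torques, N m; "tool_pos": TCP position; "tcp_rot": TCP orientation; "force": force on the tool from outside, world axes, zero at the start; "wrist_torque": the same for the moment, N m; "finger_gap": finger opening in m; "finger_force": force on a finger pad.
Only numpy, scipy, OpenCV 4.12 (cv2) and the standard library are available. Lean on these libraries where they do the work, as an engineer would, in place of code of your own. Each camera call takes 0.05 s, during which the arm holds its last target. There are 200 camera calls.

## Working session

There is one attempt and no reset: what is moved stays moved. The work goes in short steps, Python scripts to look and compute and a tool call to move; the robot and the scene stay as the last step left them, time stands still between calls to the robot, and variables do not carry over. Pictures are saved under pics/ and viewed, at most 14 in all, crops included, and the job is handed in when it is done.

Besides the shell and the picture viewer there is one more tool, called as a command line: name --argument value ..., lists and objects as JSON in quotes. play_rows: Moves the arm, as the interface text tells. Its arguments: {"type":"object","properties":{"dp":{"type":"array","items":{"type":"array","items":{"type":"number"}}},"rotation":{"type":"array","items":{"type":"array","items":{"type":"number"}}},"claw":{"type":"array","items":{"type":"number"}},"newtons":{"type":"number"}},"required":["dp","rotation","claw"]}

```bash
mkdir -p pics; cat > h.py <<'E'
from cell import r, vision
import numpy as np, cv2
def ray(cam,uv,z):
    i=vision.camera_info(cam);K=np.array(i["intrinsics"]);T=np.array(i["extrinsics"])
    d=T[:3,:3]@np.linalg.inv(K)@np.array([uv[0],uv[1],1.]);o=T[:3,3]
    return o+d*(z-o[2])/d[2]
def proj(cam,p):
    i=vision.camera_info(cam);K=np.array(i["intrinsics"]);T=np.linalg.inv(np.array(i["extrinsics"]))
    q=K@(T[:3,:3]@np.array(p)+T[:3,3]);return q[:2]/q[2]
def st():
    s=r.sense();print("t",round(s["clock"],2),"tcp",np.round(s["tool_pos"],4),"gap",round(float(s["finger_gap"]),4),"F",np.round(s["force"],1));return s
E
python3 - <<'E'
from h import *
s=st();print(np.round(s["tcp_rot"],3))
for c in("top","scene"):
    cv2.imwrite(f"pics/{c}0.png",vision.camera(c))
    print(c,np.round(vision.camera_info(c)["extrinsics"],3).tolist(),np.round(vision.camera_info(c)["intrinsics"],1).tolist())
    for t in "drawer_unit mat tray clasp_mid guard_mid cylinder_mid grip_mid feeler_mid".split():
        for d in vision.outline_of(t,c)[:4]:
            m=d["mask"];rc=cv2.minAreaRect(np.argwhere(m)[:,::-1].astype(np.float32))
            print(t,round(d["confidence"],2),np.round(d["location"]),int(m.sum()),[np.round(x,1).tolist() for x in rc], np.round(ray(c,rc[0],0.02),3))
E
```

```text
t 0.0 tcp [0.2341 0.6057 0.186 ] gap 0.0953 F [0.7 0.1 0.2]
[[-0.933  0.36  -0.001]
 [ 0.36   0.933 -0.002]
 [ 0.    -0.002 -1.   ]]
top [[0.023, -0.976, 0.219, 0.25], [-1.0, -0.023, 0.005, 0.04], [0.0, -0.219, -0.976, 1.249], [0.0, 0.0, 0.0, 1.0]] [[457.5, 0.0, 320.3], [0.0, 457.5, 197.8], [0.0, 0.0, 1.0]]
drawer_unit 0.72 [342. 151.] 9841 [[340.0, 163.6], [91.9, 135.7], 7.1] [ 0.624 -0.007  0.02 ]
mat 0.74 [438. 200.] 3402 [[440.4, 202.0], [56.5, 62.7], 83.7] [ 0.521 -0.284  0.02 ]
tray 0.82 [239. 197.] 1917 [[237.0, 200.5], [51.0, 38.0], 90.0] [0.512 0.275 0.02 ]
clasp_mid 0.78 [353. 199.] 276 [[354.0, 202.0], [17.4, 16.6], 7.1] [ 0.515 -0.047  0.02 ]
guard_mid 0.79 [319. 197.] 303 [[316.8, 196.9], [17.7, 17.1], 5.7] [0.528 0.056 0.02 ]
cylinder_mid 0.89 [266. 259.] 358 [[265.6, 260.0], [11.5, 32.8], 50.7] [0.351 0.188 0.02 ]
cylinder_mid 0.86 [331. 264.] 366 [[328.9, 262.2], [33.9, 11.7], 40.6] [0.35  0.019 0.02 ]
cylinder_mid 0.75 [382. 270.] 426 [[380.8, 268.6], [35.3, 13.0], 56.9] [ 0.336 -0.119  0.02 ]
cylinder_mid 0.73 [193. 159.] 390 [[193.0, 158.3], [12.3, 32.6], 87.1] [0.
[... 760 characters left out ...]
8.] 411 [[332.3, 210.1], [22.8, 20.2], 18.4] [0.516 0.055 0.02 ]
cylinder_mid 0.87 [294. 146.] 319 [[293.2, 147.2], [28.5, 12.0], 70.6] [ 0.344 -0.118  0.02 ]
cylinder_mid 0.82 [339. 159.] 306 [[338.5, 162.1], [30.3, 10.9], 49.1] [0.356 0.022 0.02 ]
cylinder_mid 0.7 [309. 212.] 432 [[310.1, 211.3], [13.0, 34.4], 26.6] [0.538 0.002 0.02 ]
cylinder_mid 0.66 [298. 199.] 283 [[297.2, 198.5], [17.1, 18.6], 29.1] [ 0.51  -0.044  0.02 ]
grip_mid 0.92 [184. 229.] 520 [[184.0, 229.5], [13.0, 44.0], 90.0] [ 0.688 -0.279  0.02 ]
grip_mid 0.53 [415. 237.] 2132 [[417.9, 235.5], [43.3, 51.1], 13.0] [0.523 0.278 0.02 ]
feeler_mid 0.86 [403. 288.] 536 [[403.0, 291.5], [23.0, 24.0], 90.0] [0.679 0.275 0.02 ]
```

View pics/top0.png

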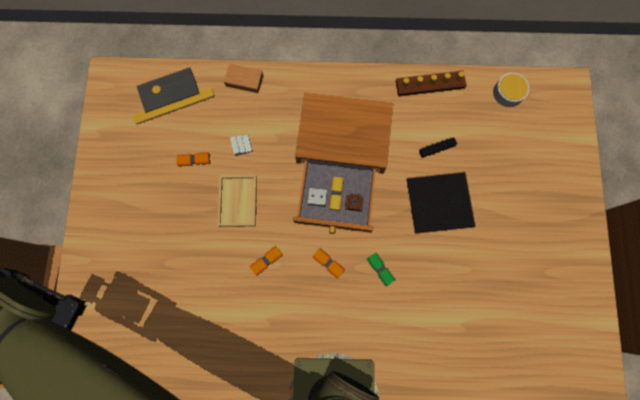

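View pics/scene0.png

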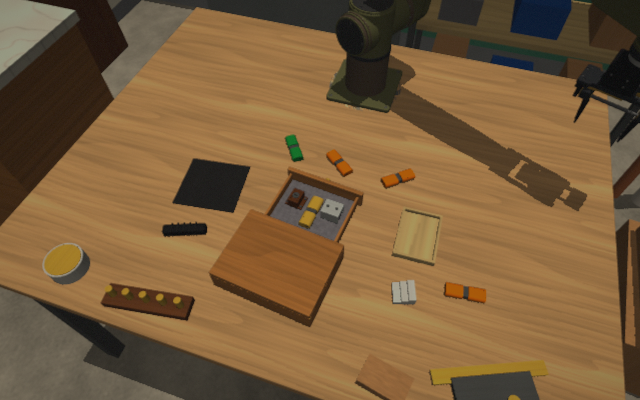

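In the top view the thing in the drawer at (336,193) is brass-yellow and lies between the rusty clasp (354,202) and the chrome guard (317,197). The look-alikes at (266,260), (329,262) and (193,158) are orange and the one at (381,269) is green. They all lie on the desk, so the brass one in the drawer is meant. I'll confirm that with a crop.

```bash
python3 - <<'E'
from h import *
a=cv2.imread("pics/top0.png")[150:240,285:395];b=cv2.imread("pics/scene0.png")[165:255,255:365]
cv2.imwrite("pics/crop0.png",np.hstack([cv2.resize(x,None,fx=3.6,fy=3.6,interpolation=cv2.INTER_CUBIC) for x in(a,b)]))
# mat and tray poses from corner boxes (top)
for c in("top","scene"):
  vision.camera(c)
  for t,z in(("mat",.003),("tray",.016),("feeler_mid",.012),("grip_mid",.011)):
    for d in vision.outline_of(t,c)[:1]:
        p=np.array([ray(c,q[::-1],z)[:2] for q in np.argwhere(d["mask"])],np.float32)
        (x,y),wh,ang=cv2.minAreaRect(p);print(c,t,round(d["confidence"],2),np.round([x,y,*wh],3),round(ang,1))
E
```

```text
top mat 0.69 [0.531 0.056 0.05  0.05 ] 85.6
top tray 0.95 [0.514 0.276 0.144 0.104] 1.9
top feeler_mid 0.82 [0.68  0.277 0.062 0.054] 16.5
top grip_mid 0.55 [ 0.685 -0.284  0.031  0.113] 21.2
scene mat 0.82 [ 0.525 -0.289  0.161  0.171] 7.8
scene tray 0.78 [0.516 0.277 0.154 0.104] 2.7
scene feeler_mid 0.8 [0.675 0.277 0.057 0.052] 17.6
scene grip_mid 0.64 [ 0.681 -0.285  0.035  0.112] 21.3
```

View pics/crop0.png

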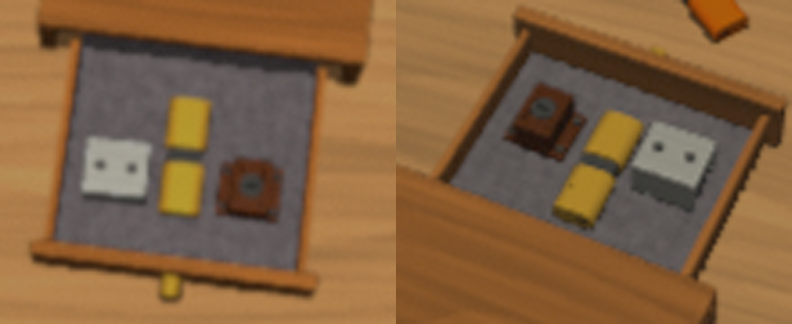

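The crop shows the brass cylinder in the drawer (about crop (185,155)). The guard is to its left at (117,165) and the clasp to its right at (250,188). I'll fit the poses by silhouette in both views.

```bash
cat > fit.py <<'E'
from h import *
from scipy.optimize import minimize
B={"clasp_mid":[(42,48,0,5),(42,30,5,27)],"guard_mid":[(42,48,0,32)],"cylinder_mid":[(90,33,5,12),(90,23,0,17)]}
def mask(t,x,y,a,z0,c,S=4):
    i=vision.camera_info(c);m=np.zeros((400*S,640*S),np.uint8)
    for lx,ly,z1,z2 in B[t]:
        P=[]
        for sx in(-.5,.5):
            for sy in(-.5,.5):
                for z in(z1,z2):
                    u,v=sx*lx/1e3,sy*ly/1e3
                    P.append(proj(c,[x+u*np.cos(a)-v*np.sin(a),y+u*np.sin(a)+v*np.cos(a),z0+z/1e3]))
        h=cv2.convexHull((np.array(P)*S+S/2).round().astype(np.int32));cv2.fillConvexPoly(m,h,1)
    return m
def fit(t,guess,z0,cams=("top","scene"),a0=-0.1):
    M={}
    for c in cams:
        vision.camera(c)
        for d in vision.outline_of(t,c):
            if np.linalg.norm(np.array(d["location"])-proj(c,[*guess,z0+.01]))<14:
                M[c]=cv2.resize(d["mask"].astype(np.uint8),None,fx=4,fy=4,interpolation=cv2.INTER_NEAREST);break
    def cost(p,cs):
        k=0
        for c in cs:
            m=mask(t,p[0]/100,p[1]/100,p[2]/5,z0,c);k+=1-(m&M[c]).sum()/(m|M[c]).sum()
        return k
    for cs in [list(M)]+[[c] for c in M]:
        b=minimize(cost,[guess[0]*100,guess[1]*100,a0*5],args=(cs,),method="Nelder-Mead",options=dict(initial_simplex=[[guess[0]*100+i,guess[1]*100+j,a0*5+k] for i,j,k in((0,0,0),(.6,0,.2),(0,.6,-.2),(-.4,-.4,.6))],xatol=.01,fatol=1e-3))
        print(t,cs,np.round([b.x[0]/100,b.x[1]/100,b.x[2]/5],4),round(b.fun,2))
E
python3 - <<'E'
from fit import *
fit("clasp_mid",(.513,-.046),.012);fit("guard_mid",(.522,.055),.012);fit("cylinder_mid",(.539,.003),.012)
f=lambda u,v,z:ray("top",(285+u/3.6-.4,150+v/3.6-.4),z)[:2]
l,q=f(33,243,.048),f(315,285,.048);print("front panel",l,q,"yaw",np.arctan2(l[1]-q[1],l[0]-q[0])-np.pi/2)
l,q=f(80,38,.036),f(55,240,.036);print("left wall inner?",l,q); l,q=f(318,68,.036),f(302,270,.036);print("right",l,q)
E
```

```text
clasp_mid ['top', 'scene'] [ 0.5152 -0.0465 -0.0877] 0.23
clasp_mid ['top'] [ 0.5156 -0.0446 -0.1044] 0.1Traceback (most recent call last):
  File "<stdin>", line 2, in <module>
  File "fit.py", line 28, in fit
    b=minimize(cost,[guess[0]*100,guess[1]*100,a0*5],args=(cs,),method="Nelder-Mead",options=dict(initial_simplex=[[guess[0]*100+i,guess[1]*100+j,a0*5+k] for i,j,k in((0,0,0),(.6,0,.2),(0,.6,-.2),(-.4,-.4,.6))],xatol=.01,fatol=1e-3))
    res = _minimize_neldermead(fun, x0, args, callback, bounds=bounds,
                               **options)
    fxcc = func(xcc)
    fx = function(np.copy(x), *(wrapper_args + args))
  File "fit.py", line 25, in cost
    m=mask(t,p[0]/100,p[1]/100,p[2]/5,z0,c);k+=1-(m&M[c]).sum()/(m|M[c]).sum()
  File "fit.py", line 12, in mask
    P.append(proj(c,[x+u*np.cos(a)-v*np.sin(a),y+u*np.sin(a)+v*np.cos(a),z0+z/1e3]))
             ~~~~^^^^^^^^^^^^^^^^^^^^^^^^^^^^^^^^^^^^^^^^^^^^^^^^^^^^^^^^^^^^^^^^^^
  File "h.py", line 8, in proj
    i=vision.camera_info(cam);K=np.array(i["intrinsics"]);T=np.linalg.inv(np.array(i["extrinsics"]))
ValueError: time passes only in moves, steps and waits
```

```bash
python3 - <<'E'
s=open("h.py").read()
s=s.replace("def ray","import functools\n@functools.cache\ndef info(c): return vision.camera_info(c)\ndef ray",1).replace("i=vision.camera_info(cam)","i=info(cam)")
open("h.py","w").write(s)
s=open("fit.py").read().replace("i=vision.camera_info(c);","");open("fit.py","w").write(s)
E
python3 - <<'E'
from fit import *
fit("clasp_mid",(.513,-.046),.012);fit("guard_mid",(.522,.055),.012);fit("cylinder_mid",(.539,.003),.012)
f=lambda u,v,z:ray("top",(285+u/3.6-.4,150+v/3.6-.4),z)[:2]
l,q=f(33,243,.048),f(315,285,.048);print("front panel",l,q,"yaw",np.arctan2(l[1]-q[1],l[0]-q[0])-np.pi/2)
l,q=f(80,38,.036),f(55,240,.036);print("left wall inner?",l,q); l,q=f(318,68,.036),f(302,270,.036);print("right",l,q)
st()
E
```

```text
clasp_mid ['top', 'scene'] [ 0.5136 -0.0464 -0.0861] 0.2
clasp_mid ['top'] [ 0.5147 -0.0466 -0.0965] 0.08
clasp_mid ['scene'] [ 0.5125 -0.0467 -0.0858] 0.09
guard_mid ['top', 'scene'] [ 0.5242  0.0554 -0.0542] 0.26
guard_mid ['top'] [ 0.5251  0.0555 -0.0807] 0.07
guard_mid ['scene'] [ 0.522   0.0553 -0.0621] 0.18
cylinder_mid ['top', 'scene'] [ 0.5391  0.0031 -0.0753] 0.2
cylinder_mid ['top'] [ 0.5401  0.0035 -0.0861] 0.07
cylinder_mid ['scene'] [ 0.5361  0.0024 -0.0655] 0.08
front panel [0.46452908 0.11553449] [ 0.43804044 -0.09308187] yaw -0.12629712941262428
left wall inner? [0.62741122 0.08595341] [0.46933459 0.09992623]
right [ 0.60772331 -0.09691846] [ 0.45097276 -0.08474429]
t 2.2 tcp [0.2344 0.6063 0.1873] gap 0.0954 F [ 0.3 -0.2 -0.1]
```

play_rows --dp '[[0.28, -0.652, -0.03], [0.28, -0.652, -0.03], [0.28, -0.652, -0.03], [0.28, -0.652, -0.03], [0.28, -0.652, -0.03]]' --rotation '[[0, 0, -1.288], [0, 0, -1.288], [0, 0, -1.288], [0, 0, -1.288], [0, 0, -1.288]]' --claw '[0.26, 0.26, 0.26, 0.26, 0.26]' --newtons 25

```text
clock: 2.62
tool_pos: [0.3168, 0.4134, 0.1784]
tcp_rot: [[-0.541, 0.841, 0.0], [0.841, 0.541, 0.0], [-0.0, 0.0, -1.0]]
force: [1.2, 0.2, -0.2]
finger_gap: 0.0716
finger_force: 0.0
```

play_rows --dp '[[0.197, -0.459, -0.021], [0.197, -0.459, -0.021], [0.197, -0.459, -0.021], [0.197, -0.459, -0.021], [0.197, -0.459, -0.021]]' --rotation '[[0, 0, -0.66], [0, 0, -0.66], [0, 0, -0.66], [0, 0, -0.66], [0, 0, -0.66]]' --claw '[0.26, 0.26, 0.26, 0.26, 0.26]'

```text
clock: 3.03
tool_pos: [0.399, 0.222, 0.17]
tcp_rot: [[0.054, 0.999, 0.001], [0.999, -0.054, 0.0], [0.001, 0.001, -1.0]]
force: [-0.0, 0.8, 0.9]
finger_gap: 0.0705
finger_force: 0.0
```

play_rows --dp '[[0.115, -0.267, -0.015], [0.115, -0.267, -0.015], [0.115, -0.267, -0.015], [0.115, -0.267, -0.015], [0.115, -0.267, -0.015]]' --rotation '[[0, 0, -0.034], [0, 0, -0.034], [0, 0, -0.034], [0, 0, -0.034], [0, 0, -0.034]]' --claw '[0.26, 0.26, 0.26, 0.26, 0.26]'

```text
clock: 3.45
tool_pos: [0.4814, 0.0306, 0.1593]
tcp_rot: [[0.082, 0.997, 0.001], [0.997, -0.082, 0.0], [0.0, 0.001, -1.0]]
force: [1.2, -0.2, 0.4]
finger_gap: 0.0699
finger_force: 0.0
```

play_rows --dp '[[0.016, -0.038, -0.01], [0.033, -0.077, -0.02], [0.033, -0.077, -0.045], [0.033, -0.077, -0.065], [0.033, -0.077, -0.065]]' --rotation '[[0, 0, 0], [0, 0, 0], [0, 0, 0], [0, 0, 0], [0, 0, 0]]' --claw '[0.26, 0.26, 0.26, 0.26, 0.26]'

```text
clock: 3.87
tool_pos: [0.5106, -0.0447, 0.0893]
tcp_rot: [[0.084, 0.996, -0.008], [0.996, -0.084, 0.002], [0.001, -0.008, -1.0]]
force: [-0.8, 0.9, -1.0]
finger_gap: 0.0702
finger_force: 0.0
```

```bash
python3 - <<'E'
from h import *
s=st()
a=vision.camera("top")[140:250,275:405];b=vision.camera("scene")[145:255,245:375]
cv2.imwrite("pics/c1.png",np.hstack([cv2.resize(x,None,fx=3,fy=3,interpolation=cv2.INTER_CUBIC) for x in(a,b)]))
E
```

```text
t 3.87 tcp [ 0.5106 -0.0447  0.0893] gap 0.0702 F [-0.8  0.9 -1. ]
```

View pics/c1.png

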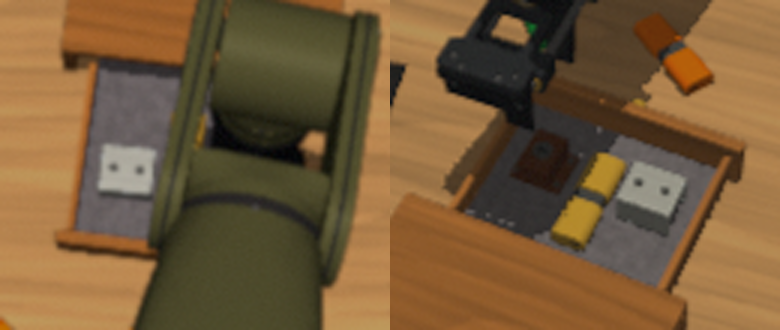

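The picture shows the open fingers above the clasp (scene crop (545,160)), with the guard and cylinder untouched. I'll descend.

play_rows --dp '[[0, 0, -0.02], [0, 0, -0.04], [0, 0, -0.055], [0, 0, -0.065], [0, 0, -0.065]]' --rotation '[[0, 0, 0], [0, 0, 0], [0, 0, 0], [0, 0, 0], [0, 0, 0]]' --claw '[0.26, 0.26, 0.26, 0.26, 0.26]'

```text
clock: 4.38
tool_pos: [0.5132, -0.0437, 0.0283]
tcp_rot: [[0.081, 0.997, -0.002], [0.997, -0.081, 0.0], [0.0, -0.002, -1.0]]
force: [-0.3, 0.2, -0.6]
finger_gap: 0.0701
finger_force: 0.0
```

play_rows --dp '[[0, -0.002, -0.006], [0, -0.002, -0.012], [0, -0.002, -0.012], [0, -0.002, -0.012], [0, -0.002, -0.012]]' --rotation '[[0, 0, 0], [0, 0, 0], [0, 0, 0], [0, 0, 0], [0, 0, 0]]' --claw '[0.26, 0.26, 0.3, 0.7, 0.8]' --newtons 25

```text
clock: 4.8
tool_pos: [0.5143, -0.0465, 0.0175]
tcp_rot: [[0.082, 0.997, 0.001], [0.997, -0.082, -0.0], [-0.0, 0.001, -1.0]]
force: [-0.6, -0.7, -0.1]
finger_gap: 0.0584
finger_force: 0.0
```

play_rows --dp '[[0, 0, 0], [0, 0, 0], [0, 0, 0.005], [0, 0, 0.01], [0, 0, 0.02]]' --rotation '[[0, 0, 0], [0, 0, 0], [0, 0, 0], [0, 0, 0], [0, 0, 0]]' --claw '[0.8, 0.8, 0.8, 0.8, 0.8]'

```text
clock: 5.22
tool_pos: [0.5131, -0.0462, 0.0368]
tcp_rot: [[0.082, 0.997, -0.002], [0.997, -0.082, 0.0], [0.0, -0.002, -1.0]]
force: [-0.1, -0.5, 0.2]
finger_gap: 0.025
finger_force: 0.0
```

```bash
python3 - <<'E'
from h import *
s=st();print(s["finger_force"])
b=vision.camera("scene")[140:260,240:390]
cv2.imwrite("pics/c2.png",cv2.resize(b,None,fx=5,fy=5,interpolation=cv2.INTER_CUBIC))
print(proj("scene",s["tool_pos"]),proj("scene",[.514,-.0465,.0255]))
E
```

```text
t 5.22 tcp [ 0.5131 -0.0462  0.0368] gap 0.025 F [-0.1 -0.5  0.2]
0.0
[295.51154363 195.38656997] [295.53765657 198.19262718]
```

View pics/c2.png

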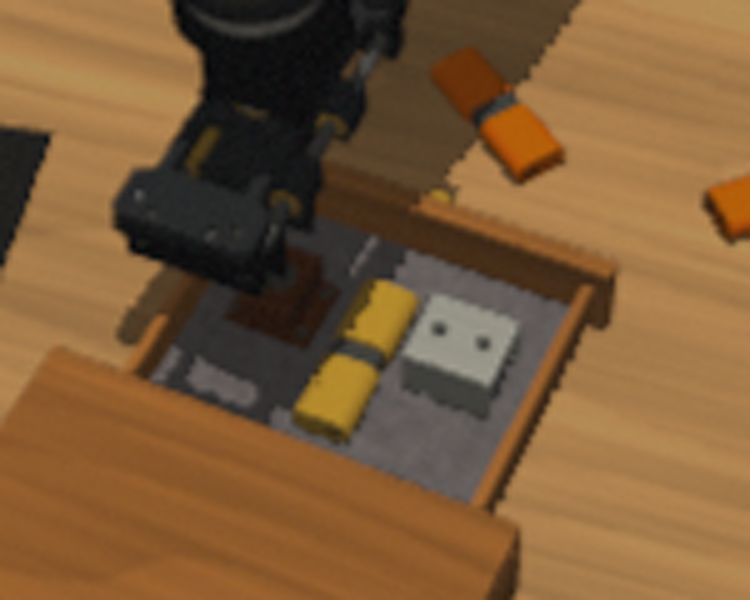

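The cylinder and guard are undisturbed. The clasp is still at (298,198), the tips are above it, and the finger gap shows nothing was gripped. I'll open above it, go down again, and close fully before lifting.

play_rows --dp '[[0, 0, 0.02], [0, 0, 0.03], [0, 0, 0.03], [0, 0, 0.03], [0, 0, 0.03]]' --rotation '[[0, 0, 0], [0, 0, 0], [0, 0, 0], [0, 0, 0], [0, 0, 0]]' --claw '[0.8, 0.8, 0.26, 0.26, 0.26]'

```text
clock: 5.68
tool_pos: [0.5136, -0.0463, 0.0666]
tcp_rot: [[0.082, 0.997, -0.0], [0.997, -0.082, 0.0], [0.0, -0.0, -1.0]]
force: [-0.9, 0.9, -0.4]
finger_gap: 0.0341
finger_force: 0.0
```

play_rows --dp '[[0, 0, 0], [0, 0, 0], [0, 0, 0], [0, 0, 0], [0, 0, 0]]' --rotation '[[0, 0, 0], [0, 0, 0], [0, 0, 0], [0, 0, 0], [0, 0, 0]]' --claw '[0.26, 0.26, 0.26, 0.26, 0.26]'

```text
clock: 6.1
tool_pos: [0.5137, -0.0463, 0.0666]
tcp_rot: [[0.082, 0.997, -0.001], [0.997, -0.082, 0.0], [0.0, -0.001, -1.0]]
force: [-0.2, -0.5, -0.1]
finger_gap: 0.0663
finger_force: 0.0
```

```bash
python3 - <<'E'
from fit import *
st()
fit("clasp_mid",(.513,-.046),.012,("scene",))
E
```

```text
t 6.1 tcp [ 0.5137 -0.0463  0.0666] gap 0.0663 F [-0.2 -0.5 -0.1]
clasp_mid ['scene'] [ 0.5118 -0.0481 -0.0748] 0.15
clasp_mid ['scene'] [ 0.5118 -0.0481 -0.0748] 0.15
```

play_rows --dp '[[0, 0, -0.02], [0, 0, -0.035], [0, 0, -0.045], [0, 0, -0.05], [0, 0, -0.05]]' --rotation '[[0, 0, 0], [0, 0, 0], [0, 0, 0], [0, 0, 0], [0, 0, 0]]' --claw '[0.26, 0.26, 0.26, 0.26, 0.26]'

```text
clock: 6.62
tool_pos: [0.5128, -0.0461, 0.0156]
tcp_rot: [[0.082, 0.997, -0.003], [0.997, -0.082, 0.0], [0.0, -0.003, -1.0]]
force: [0.6, -0.7, 0.1]
finger_gap: 0.0703
finger_force: 0.0
```

play_rows --dp '[[0, 0, 0], [0, 0, 0], [0, 0, 0], [0, 0, 0], [0, 0, 0]]' --rotation '[[0, 0, 0], [0, 0, 0], [0, 0, 0], [0, 0, 0], [0, 0, 0]]' --claw '[0.45, 0.65, 0.65, 0.65, 0.65]'

```text
clock: 7.03
tool_pos: [0.5143, -0.0465, 0.0176]
tcp_rot: [[0.082, 0.997, 0.001], [0.997, -0.082, -0.0], [-0.0, 0.001, -1.0]]
force: [-0.2, 0.2, 0.2]
finger_gap: 0.0426
finger_force: 0.0
```

play_rows --dp '[[0, 0, 0], [0, 0, 0], [0, 0, 0], [0, 0, 0], [0, 0, 0]]' --rotation '[[0, 0, 0], [0, 0, 0], [0, 0, 0], [0, 0, 0], [0, 0, 0]]' --claw '[0.65, 0.65, 0.65, 0.65, 0.65]'

```text
clock: 7.45
tool_pos: [0.5138, -0.0464, 0.0169]
tcp_rot: [[0.082, 0.997, -0.0], [0.997, -0.082, -0.0], [-0.0, -0.0, -1.0]]
force: [1.0, -0.4, 0.7]
finger_gap: 0.0332
finger_force: 0.0
```

```bash
python3 - <<'E'
from h import *
s=st();print(np.round(s["joint_pos"],3))
im=vision.camera("scene");p=s["tool_pos"];R=np.array(s["tcp_rot"])
big=cv2.resize(im[140:240,240:360],None,fx=6,fy=6,interpolation=cv2.INTER_CUBIC);big=cv2.convertScaleAbs(big,alpha=1.6,beta=25)
def L(a,b,c):
    q=[tuple(int(v) for v in (proj("scene",x)-[240,140]+.5)*6) for x in(a,b)];cv2.line(big,q[0],q[1],c,1)
for s_ in(1,-1):
    for d in(-.01,.01):
        b=p+R[:,1]*s_*.0166+R[:,0]*d;L(b,b-R[:,2]*.05,(0,255,0))
L(p+R[:,1]*.0166+R[:,0]*.01,p+R[:,1]*.0166-R[:,0]*.01,(0,255,0))
cv2.imwrite("pics/c3.png",big)
E
```

```text
t 7.45 tcp [ 0.5138 -0.0464  0.0169] gap 0.0332 F [ 1.  -0.4  0.7]
[-1.940e-01  1.000e-03  2.085e+00 -0.000e+00  1.055e+00 -1.120e-01]
```

View pics/c3.png

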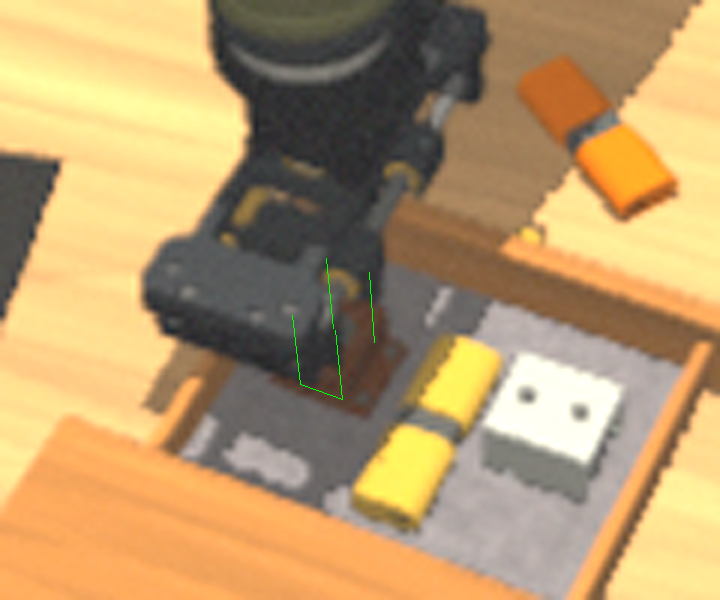

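play_rows --dp '[[0, 0, -0.001], [0, 0, -0.002], [0, 0, -0.003], [0, 0, -0.003], [0, 0, -0.003]]' --rotation '[[0, 0, 0], [0, 0, 0], [0, 0, 0], [0, 0, 0], [0, 0, 0]]' --claw '[0.65, 0.65, 0.65, 0.65, 0.65]'

```text
clock: 7.92
tool_pos: [0.5138, -0.0463, 0.0138]
tcp_rot: [[0.082, 0.997, -0.0], [0.997, -0.082, 0.0], [0.0, -0.0, -1.0]]
force: [0.2, -0.0, -0.2]
finger_gap: 0.0335
finger_force: 0.0
```

play_rows --dp '[[0, 0, -0.001], [0, 0, -0.002], [0, 0, -0.003], [0, 0, -0.004], [0, 0, -0.004]]' --rotation '[[0, 0, 0], [0, 0, 0], [0, 0, 0], [0, 0, 0], [0, 0, 0]]' --claw '[0.65, 0.65, 0.65, 0.65, 0.65]'

```text
clock: 8.33
tool_pos: [0.514, -0.0464, 0.0118]
tcp_rot: [[0.082, 0.997, -0.001], [0.997, -0.082, 0.0], [0.0, -0.001, -1.0]]
force: [-6.9, 0.9, 11.6]
finger_gap: 0.0332
finger_force: 6.0
```

```bash
python3 - <<'E'
from h import *
s=st()
im=vision.camera("scene")
a=cv2.resize(im[170:220,275:325],None,fx=8,fy=8,interpolation=cv2.INTER_CUBIC)
b=cv2.resize(cv2.imread("pics/scene0.png")[170:220,275:325],None,fx=8,fy=8,interpolation=cv2.INTER_CUBIC)
cv2.imwrite("pics/c4.png",cv2.convertScaleAbs(np.hstack([a,b]),alpha=2.5,beta=30))
E
```

```text
t 8.33 tcp [ 0.514  -0.0464  0.0118] gap 0.0332 F [-6.9  0.9 11.6]
```

View pics/c4.png

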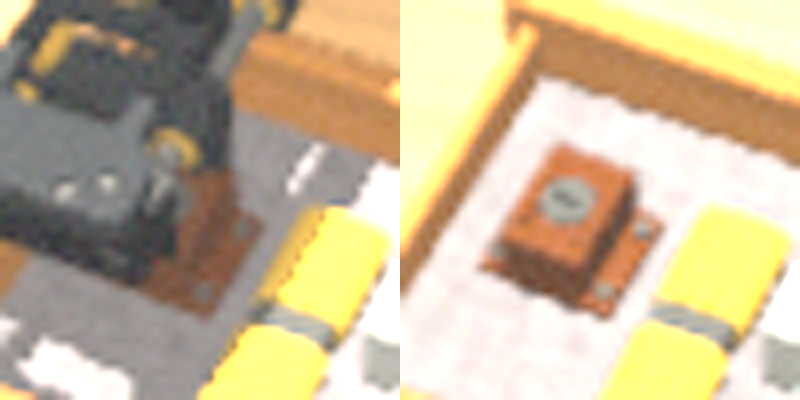

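The picture shows the fingers resting on top of the clasp box at (295,198), even though the reported TCP is at floor height. So the tips ride higher than the TCP. I'll probe with the fingers shut.

play_rows --dp '[[0, 0, 0.02], [0, 0, 0.04], [0, 0, 0.045], [0, 0, 0.045], [0, 0, 0.045]]' --rotation '[[0, 0, 0], [0, 0, 0], [0, 0, 0], [0, 0, 0], [0, 0, 0]]' --claw '[0.65, 1, 1, 1, 1]'

```text
clock: 8.8
tool_pos: [0.5138, -0.0463, 0.0546]
tcp_rot: [[0.082, 0.997, 0.0], [0.997, -0.082, -0.0], [-0.0, 0.0, -1.0]]
force: [0.4, -1.3, -0.5]
finger_gap: 0.0122
finger_force: 0.0
```

play_rows --dp '[[0, 0, 0], [0, 0, 0], [0, 0, -0.003], [0, 0, -0.006], [0, 0, -0.009]]' --rotation '[[0, 0, 0], [0, 0, 0], [0, 0, 0], [0, 0, 0], [0, 0, 0]]' --claw '[1, 1, 1, 1, 1]'

```text
clock: 9.22
tool_pos: [0.5134, -0.0463, 0.045]
tcp_rot: [[0.082, 0.997, -0.001], [0.997, -0.082, 0.0], [0.0, -0.001, -1.0]]
force: [-0.1, 0.9, 0.2]
finger_gap: 0.0002
finger_force: 0.0
```

play_rows --dp '[[0, 0, -0.002], [0, 0, -0.004], [0, 0, -0.006], [0, 0, -0.006], [0, 0, -0.006]]' --rotation '[[0, 0, 0], [0, 0, 0], [0, 0, 0], [0, 0, 0], [0, 0, 0]]' --claw '[1, 1, 1, 1, 1]'

```text
clock: 9.63
tool_pos: [0.5138, -0.0463, 0.0398]
tcp_rot: [[0.082, 0.997, -0.0], [0.997, -0.082, 0.0], [0.0, -0.0, -1.0]]
force: [0.7, -0.1, -0.9]
finger_gap: 0.0004
finger_force: 0.0
```

play_rows --dp '[[0, 0, -0.001], [0, 0, -0.002], [0, 0, -0.003], [0, 0, -0.004], [0, 0, -0.004]]' --rotation '[[0, 0, 0], [0, 0, 0], [0, 0, 0], [0, 0, 0], [0, 0, 0]]' --claw '[1, 1, 1, 1, 1]'

```text
clock: 10.05
tool_pos: [0.5137, -0.0463, 0.0357]
tcp_rot: [[0.082, 0.997, -0.0], [0.997, -0.082, 0.0], [0.0, -0.0, -1.0]]
force: [0.3, -0.1, 0.3]
finger_gap: 0.0005
finger_force: 0.0
```

play_rows --dp '[[0, 0, -0.003], [0, 0, -0.006], [0, 0, -0.008], [0, 0, -0.01], [0, 0, -0.01]]' --rotation '[[0, 0, 0], [0, 0, 0], [0, 0, 0], [0, 0, 0], [0, 0, 0]]' --claw '[1, 1, 1, 1, 1]'

```text
clock: 10.47
tool_pos: [0.5134, -0.0463, 0.0253]
tcp_rot: [[0.082, 0.997, -0.001], [0.997, -0.082, 0.0], [0.0, -0.001, -1.0]]
force: [0.1, -0.1, 0.3]
finger_gap: 0.0004
finger_force: 0.0
```

play_rows --dp '[[0, 0, -0.002], [0, 0, -0.004], [0, 0, -0.006], [0, 0, -0.008], [0, 0, -0.008]]' --rotation '[[0, 0, 0], [0, 0, 0], [0, 0, 0], [0, 0, 0], [0, 0, 0]]' --claw '[1, 1, 1, 1, 1]'

```text
clock: 10.88
tool_pos: [0.5135, -0.0462, 0.0174]
tcp_rot: [[0.082, 0.997, -0.001], [0.997, -0.082, 0.0], [0.0, -0.001, -1.0]]
force: [-0.6, -0.5, 0.5]
finger_gap: 0.0007
finger_force: 0.0
```

play_rows --dp '[[0, 0, -0.002], [0, 0, -0.004], [0, 0, -0.005], [0, 0, -0.006], [0, 0, -0.006]]' --rotation '[[0, 0, 0], [0, 0, 0], [0, 0, 0], [0, 0, 0], [0, 0, 0]]' --claw '[1, 1, 1, 1, 1]'

```text
clock: 11.3
tool_pos: [0.5139, -0.0463, 0.012]
tcp_rot: [[0.082, 0.997, -0.0], [0.997, -0.082, 0.0], [0.0, -0.0, -1.0]]
force: [-0.4, -0.1, -0.7]
finger_gap: 0.0002
finger_force: 0.0
```

play_rows --dp '[[0, 0, -0.001], [0, 0, -0.002], [0, 0, -0.003], [0, 0, -0.003], [0, 0, -0.003]]' --rotation '[[0, 0, 0], [0, 0, 0], [0, 0, 0], [0, 0, 0], [0, 0, 0]]' --claw '[1, 1, 1, 1, 1]'

```text
clock: 11.72
tool_pos: [0.5141, -0.0464, 0.0118]
tcp_rot: [[0.082, 0.997, -0.001], [0.997, -0.082, 0.0], [-0.0, -0.001, -1.0]]
force: [-9.6, 1.2, 18.9]
finger_gap: 0.0002
finger_force: 8.9
```

```bash
python3 - <<'E'
from h import *
st()
t=np.array([.234,.606,.187]);y=np.array([.36,.933,0])
for dz in(0,.027):
    for s in(-1,1): print(dz,s,proj("scene",t+y*s*.0535+[0,0,dz]),proj("top",t+y*s*.0535+[0,0,dz]))
im=cv2.imread("pics/scene0.png")[60:160,540:640]
t0=cv2.imread("pics/top0.png")[260:350,50:150]
cv2.imwrite("pics/c5.png",cv2.convertScaleAbs(np.hstack([cv2.resize(im,(400,400),interpolation=cv2.INTER_CUBIC),cv2.resize(vision.camera("scene")[150:230,250:330],(400,400),interpolation=cv2.INTER_CUBIC)]),alpha=2.2,beta=25))
E
```

```text
t 11.72 tcp [ 0.5141 -0.0464  0.0118] gap 0.0002 F [-9.6  1.2 18.9]
0 -1 [568.12889778 127.10908814] [ 90.8864919  310.79913196]
0 1 [613.04015514 147.8669068 ] [ 49.34441155 292.29059221]
0.027 -1 [573.23433541 118.92471478] [ 84.87063139 311.07591176]
0.027 1 [619.33009658 139.81120499] [ 42.30168736 292.08383628]
```

View pics/c5.png

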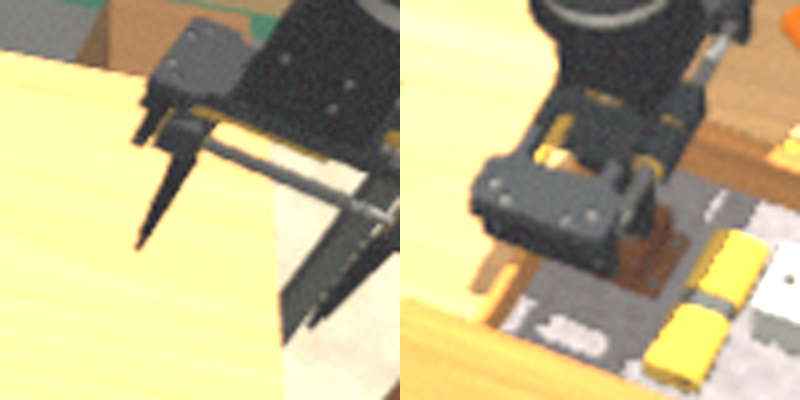

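The left half (start pose) shows the tips at about (574,122) and (615,144), higher than the reported TCP projects. With the clasp-top contact at a reported 0.0118 (real top 0.039), I put the true tip height at the reported z plus about 27 mm. I'll open, then go down stepwise, watching the force.

play_rows --dp '[[0, 0, 0.02], [0, 0, 0.025], [0, 0, 0.025], [0, 0, 0.025], [0, 0, 0.025]]' --rotation '[[0, 0, 0], [0, 0, 0], [0, 0, 0], [0, 0, 0], [0, 0, 0]]' --claw '[0.26, 0.26, 0.26, 0.26, 0.26]'

```text
clock: 12.18
tool_pos: [0.5133, -0.0463, 0.033]
tcp_rot: [[0.082, 0.997, -0.001], [0.997, -0.082, 0.0], [0.0, -0.001, -1.0]]
force: [0.2, 0.4, -1.5]
finger_gap: 0.0286
finger_force: 0.0
```

play_rows --dp '[[0, 0, 0], [0, 0, 0], [0, 0, 0], [0, 0, 0], [0, 0, 0]]' --rotation '[[0, 0, 0], [0, 0, 0], [0, 0, 0], [0, 0, 0], [0, 0, 0]]' --claw '[0.26, 0.26, 0.26, 0.26, 0.26]'

```text
clock: 12.6
tool_pos: [0.5137, -0.0463, 0.0337]
tcp_rot: [[0.082, 0.997, -0.0], [0.997, -0.082, 0.0], [0.0, -0.0, -1.0]]
force: [0.3, 0.1, -0.8]
finger_gap: 0.0618
finger_force: 0.0
```

play_rows --dp '[[0, 0, -0.01], [0, 0, -0.02], [0, 0, -0.026], [0, 0, -0.03], [0, 0, -0.03]]' --rotation '[[0, 0, 0], [0, 0, 0], [0, 0, 0], [0, 0, 0], [0, 0, 0]]' --claw '[0.26, 0.26, 0.26, 0.26, 0.26]'

```text
clock: 13.02
tool_pos: [0.5124, -0.0461, 0.0021]
tcp_rot: [[0.082, 0.997, -0.003], [0.997, -0.082, 0.001], [0.0, -0.003, -1.0]]
force: [0.4, -0.3, 0.4]
finger_gap: 0.0699
finger_force: 0.0
```

Free at a reported 0.002, which is below the drawer floor, so the offset is confirmed.

play_rows --dp '[[0, 0, -0.003], [0, 0, -0.006], [0, 0, -0.009], [0, 0, -0.012], [0, 0, -0.013]]' --rotation '[[0, 0, 0], [0, 0, 0], [0, 0, 0], [0, 0, 0], [0, 0, 0]]' --claw '[0.26, 0.26, 0.26, 0.26, 0.26]'

```text
clock: 13.43
tool_pos: [0.5136, -0.0463, -0.0095]
tcp_rot: [[0.082, 0.997, -0.0], [0.997, -0.082, 0.0], [0.0, -0.001, -1.0]]
force: [-0.1, 0.1, -0.1]
finger_gap: 0.0703
finger_force: 0.0
```

play_rows --dp '[[0, 0, 0], [0, 0, 0], [0, 0, 0], [0, 0, 0], [0, 0, 0]]' --rotation '[[0, 0, 0], [0, 0, 0], [0, 0, 0], [0, 0, 0], [0, 0, 0]]' --claw '[0.65, 0.65, 0.65, 0.65, 0.65]'

```text
clock: 13.85
tool_pos: [0.5139, -0.0464, -0.0089]
tcp_rot: [[0.082, 0.997, -0.0], [0.997, -0.082, -0.0], [-0.0, -0.0, -1.0]]
force: [-1.5, -0.4, 1.9]
finger_gap: 0.0425
finger_force: 1.2
```

play_rows --dp '[[0, 0, 0], [0, 0, 0], [0, 0, 0], [0, 0, 0], [0, 0, 0]]' --rotation '[[0, 0, 0], [0, 0, 0], [0, 0, 0], [0, 0, 0], [0, 0, 0]]' --claw '[0.65, 0.65, 0.65, 0.65, 0.65]'

```text
clock: 14.27
tool_pos: [0.5139, -0.0464, -0.0089]
tcp_rot: [[0.082, 0.997, -0.0], [0.997, -0.082, -0.0], [-0.0, -0.0, -1.0]]
force: [-0.5, 0.8, 2.3]
finger_gap: 0.0421
finger_force: 24.8
```

Clasp gripped (gap 42 mm, 25 N). Next I lift it and carry it to the mat.

play_rows --dp '[[0, 0, 0.015], [0, 0, 0.045], [0, 0, 0.07], [0, -0.02, 0.075], [0.003, -0.06, 0.075]]' --rotation '[[0, 0, 0], [0, 0, 0], [0, 0, 0], [0, 0, 0], [0, 0, 0]]' --claw '[0.65, 0.65, 0.65, 0.65, 0.65]'

```text
clock: 14.68
tool_pos: [0.5184, -0.1047, 0.0684]
tcp_rot: [[0.077, 0.997, 0.005], [0.997, -0.077, 0.0], [0.001, 0.005, -1.0]]
force: [1.7, -0.1, -1.2]
finger_gap: 0.0421
finger_force: 24.8
```

play_rows --dp '[[0.003, -0.04, 0], [0.006, -0.08, 0], [0.009, -0.12, 0], [0.011, -0.16, 0], [0.013, -0.2, 0]]' --rotation '[[0, 0, 0], [0, 0, 0], [0, 0, 0], [0, 0, 0], [0, 0, 0]]' --claw '[0.65, 0.65, 0.65, 0.65, 0.65]'

```text
clock: 15.1
tool_pos: [0.5293, -0.308, 0.0651]
tcp_rot: [[0.082, 0.997, -0.001], [0.997, -0.082, 0.001], [0.001, -0.001, -1.0]]
force: [0.4, 0.4, -1.1]
finger_gap: 0.0422
finger_force: 24.8
```

play_rows --dp '[[0, -0.022, 0], [0, -0.022, -0.01], [0, -0.022, -0.035], [0, -0.022, -0.06], [0, -0.022, -0.06]]' --rotation '[[0, 0, 0], [0, 0, 0], [0, 0, 0], [0, 0, 0], [0, 0, 0]]' --claw '[0.65, 0.65, 0.65, 0.65, 0.65]'

```text
clock: 15.52
tool_pos: [0.5254, -0.3247, -0.001]
tcp_rot: [[0.082, 0.997, -0.01], [0.997, -0.082, 0.007], [0.007, -0.01, -1.0]]
force: [-1.8, 1.6, -2.0]
finger_gap: 0.042
finger_force: 24.8
```

play_rows --dp '[[0, 0, -0.006], [0, 0, -0.013], [0, 0, -0.018], [0, 0, -0.0225], [0, 0, -0.0225]]' --rotation '[[0, 0, 0], [0, 0, 0], [0, 0, 0], [0, 0, 0], [0, 0, 0]]' --claw '[0.65, 0.65, 0.65, 0.65, 0.65]'

```text
clock: 15.93
tool_pos: [0.5299, -0.3281, -0.0168]
tcp_rot: [[0.082, 0.997, -0.0], [0.997, -0.082, 0.0], [0.0, -0.0, -1.0]]
force: [0.5, 0.7, -1.6]
finger_gap: 0.0418
finger_force: 24.8
```

play_rows --dp '[[0, 0, 0], [0, 0, 0], [0, 0, 0], [0, 0, 0], [0, 0, 0]]' --rotation '[[0, 0, 0], [0, 0, 0], [0, 0, 0], [0, 0, 0], [0, 0, 0]]' --claw '[0.65, 0.45, 0.26, 0.26, 0.26]'

```text
clock: 16.35
tool_pos: [0.5304, -0.3287, -0.0158]
tcp_rot: [[0.082, 0.997, 0.001], [0.997, -0.082, -0.001], [-0.001, 0.001, -1.0]]
force: [-0.4, -0.1, 0.3]
finger_gap: 0.063
finger_force: 0.0
```

play_rows --dp '[[0, 0, 0.03], [0, 0, 0.065], [0, 0, 0.09], [0, 0.03, 0.09], [-0.002, 0.07, 0.09]]' --rotation '[[0, 0, 0], [0, 0, 0], [0, 0, 0], [0, 0, 0], [0, 0, 0]]' --claw '[0.26, 0.26, 0.26, 0.26, 0.26]'

```text
clock: 16.77
tool_pos: [0.5303, -0.2611, 0.0775]
tcp_rot: [[0.086, 0.996, 0.007], [0.996, -0.086, -0.004], [-0.004, 0.007, -1.0]]
force: [0.3, 2.1, 0.7]
finger_gap: 0.0702
finger_force: 0.0
```

play_rows --dp '[[0, 0.041, 0], [0, 0.082, 0], [-0.002, 0.123, 0], [-0.002, 0.164, 0], [-0.002, 0.205, 0]]' --rotation '[[0, 0, 0], [0, 0, 0], [0, 0, 0], [0, 0, 0], [0, 0, 0]]' --claw '[0.26, 0.26, 0.26, 0.26, 0.26]'

```text
clock: 17.18
tool_pos: [0.5257, -0.0516, 0.074]
tcp_rot: [[0.082, 0.997, 0.001], [0.997, -0.082, -0.0], [-0.0, 0.001, -1.0]]
force: [1.3, -0.5, 0.5]
finger_gap: 0.0699
finger_force: 0.0
```

play_rows --dp '[[-0.002, 0.041, 0], [-0.002, 0.082, 0], [-0.002, 0.109, 0], [-0.002, 0.109, 0], [-0.002, 0.109, 0]]' --rotation '[[0, 0, 0], [0, 0, 0], [0, 0, 0], [0, 0, 0], [0, 0, 0]]' --claw '[0.26, 0.26, 0.26, 0.26, 0.26]'

```text
clock: 17.6
tool_pos: [0.5239, 0.0568, 0.0738]
tcp_rot: [[0.079, 0.997, 0.001], [0.997, -0.079, -0.0], [-0.0, 0.001, -1.0]]
force: [0.0, -0.3, 0.4]
finger_gap: 0.0704
finger_force: 0.0
```

```bash
python3 - <<'E'
from fit import *
st()
fit("clasp_mid",(.530,-.328),.003)
E
```

```text
t 17.6 tcp [0.5239 0.0568 0.0738] gap 0.0704 F [ 0.  -0.3  0.4]
clasp_mid ['top', 'scene'] [ 0.5299 -0.3296 -0.0454] 0.3
clasp_mid ['top'] [ 0.5312 -0.3263 -0.0906] 0.17
clasp_mid ['scene'] [ 0.5294 -0.3299 -0.0463] 0.08
```

Clasp stands on the mat where planned. I'll go down on the guard.

play_rows --dp '[[0, -0.001, -0.03], [0, -0.001, -0.055], [0, -0.001, -0.07], [0, -0.001, -0.08], [0, -0.001, -0.083]]' --rotation '[[0, 0, 0], [0, 0, 0], [0, 0, 0], [0, 0, 0], [0, 0, 0]]' --claw '[0.26, 0.26, 0.26, 0.26, 0.26]'

```text
clock: 18.22
tool_pos: [0.5224, 0.0536, -0.0116]
tcp_rot: [[0.084, 0.996, -0.004], [0.996, -0.084, -0.0], [-0.0, -0.003, -1.0]]
force: [-0.6, 0.7, 0.6]
finger_gap: 0.0703
finger_force: 0.0
```

play_rows --dp '[[0, 0, 0], [0, 0, 0], [0, 0, 0], [0, 0, 0], [0, 0, 0]]' --rotation '[[0, 0, 0], [0, 0, 0], [0, 0, 0], [0, 0, 0], [0, 0, 0]]' --claw '[0.65, 0.65, 0.65, 0.65, 0.65]'

```text
clock: 18.63
tool_pos: [0.5246, 0.0547, -0.0085]
tcp_rot: [[0.082, 0.997, 0.002], [0.997, -0.082, 0.0], [0.0, 0.002, -1.0]]
force: [-1.9, -0.6, 1.8]
finger_gap: 0.043
finger_force: 1.1
```

play_rows --dp '[[0, 0, 0], [0, 0, 0], [0, 0, 0], [0, 0, 0], [0, 0, 0]]' --rotation '[[0, 0, 0], [0, 0, 0], [0, 0, 0], [0, 0, 0], [0, 0, 0]]' --claw '[0.65, 0.65, 0.65, 0.65, 0.65]'

```text
clock: 19.05
tool_pos: [0.5246, 0.0547, -0.0085]
tcp_rot: [[0.082, 0.997, 0.001], [0.997, -0.082, -0.0], [0.0, 0.001, -1.0]]
force: [-1.6, 0.4, 6.1]
finger_gap: 0.0419
finger_force: 25.0
```

play_rows --dp '[[0, 0, 0.015], [0, 0, 0.045], [0, 0, 0.075], [0, -0.015, 0.085], [0, -0.055, 0.085]]' --rotation '[[0, 0, 0], [0, 0, 0], [0, 0, 0], [0, 0, 0], [0, 0, 0]]' --claw '[0.65, 0.65, 0.65, 0.65, 0.65]'

```text
clock: 19.47
tool_pos: [0.5265, 0.0019, 0.0792]
tcp_rot: [[0.077, 0.997, 0.007], [0.997, -0.077, 0.001], [0.002, 0.007, -1.0]]
force: [1.3, -1.7, -2.0]
finger_gap: 0.0421
finger_force: 25.0
```

play_rows --dp '[[0, -0.041, 0], [0, -0.082, 0], [-0.002, -0.123, 0], [-0.003, -0.164, 0], [-0.005, -0.205, 0]]' --rotation '[[0, 0, 0], [0, 0, 0], [0, 0, 0], [0, 0, 0], [0, 0, 0]]' --claw '[0.65, 0.65, 0.65, 0.65, 0.65]'

```text
clock: 19.88
tool_pos: [0.518, -0.2069, 0.0747]
tcp_rot: [[0.082, 0.997, -0.001], [0.997, -0.082, 0.0], [0.0, -0.001, -1.0]]
force: [1.6, -0.1, -1.0]
finger_gap: 0.0417
finger_force: 25.0
```

play_rows --dp '[[0, -0.03, 0], [0, -0.043, -0.01], [0, -0.043, -0.035], [0, -0.043, -0.06], [0, -0.043, -0.07]]' --rotation '[[0, 0, 0], [0, 0, 0], [0, 0, 0], [0, 0, 0], [0, 0, 0]]' --claw '[0.65, 0.65, 0.65, 0.65, 0.65]'

```text
clock: 20.3
tool_pos: [0.5158, -0.2464, 0.0006]
tcp_rot: [[0.082, 0.997, -0.006], [0.997, -0.082, 0.004], [0.004, -0.007, -1.0]]
force: [-2.0, 0.7, -2.1]
finger_gap: 0.0416
finger_force: 25.0
```

play_rows --dp '[[0, 0, -0.006], [0, 0, -0.012], [0, 0, -0.018], [0, 0, -0.0225], [0, 0, -0.0225]]' --rotation '[[0, 0, 0], [0, 0, 0], [0, 0, 0], [0, 0, 0], [0, 0, 0]]' --claw '[0.65, 0.65, 0.65, 0.65, 0.65]'

```text
clock: 20.72
tool_pos: [0.519, -0.2481, -0.0172]
tcp_rot: [[0.081, 0.997, -0.0], [0.997, -0.081, 0.0], [0.0, -0.0, -1.0]]
force: [-0.5, 0.9, -1.7]
finger_gap: 0.0421
finger_force: 25.0
```

play_rows --dp '[[0, 0, -0.001], [0, 0, -0.001], [0, 0, -0.001], [0, 0, -0.001], [0, 0, -0.001]]' --rotation '[[0, 0, 0], [0, 0, 0], [0, 0, 0], [0, 0, 0], [0, 0, 0]]' --claw '[0.65, 0.65, 0.45, 0.26, 0.26]'

```text
clock: 21.13
tool_pos: [0.5194, -0.2487, -0.0173]
tcp_rot: [[0.082, 0.997, 0.001], [0.997, -0.082, -0.001], [-0.001, 0.001, -1.0]]
force: [-0.4, -0.3, 0.3]
finger_gap: 0.0567
finger_force: 0.0
```

play_rows --dp '[[0, 0, 0.03], [0, 0, 0.065], [0, 0, 0.1], [0, 0.03, 0.1], [0.003, 0.07, 0.1]]' --rotation '[[0, 0, 0], [0, 0, 0], [0, 0, 0.1], [0, 0, 0.2], [0, 0, 0.32]]' --claw '[0.26, 0.26, 0.26, 0.26, 0.26]'

```text
clock: 21.55
tool_pos: [0.5245, -0.1809, 0.0865]
tcp_rot: [[-0.237, 0.972, 0.008], [0.972, 0.237, -0.004], [-0.006, 0.006, -1.0]]
force: [0.0, 0.9, -0.9]
finger_gap: 0.0705
finger_force: 0.0
```

play_rows --dp '[[0.004, 0.04, 0], [0.008, 0.08, 0], [0.012, 0.12, 0], [0.016, 0.16, 0], [0.017, 0.182, 0]]' --rotation '[[0, 0, 0.12], [0, 0, 0.24], [0, 0, 0.36], [0, 0, 0.48], [0, 0, 0.6]]' --claw '[0.26, 0.26, 0.26, 0.26, 0.26]'

```text
clock: 21.97
tool_pos: [0.5391, 0.0071, 0.0826]
tcp_rot: [[-0.749, 0.663, 0.001], [0.663, 0.749, 0.001], [-0.0, 0.002, -1.0]]
force: [-0.2, 0.1, -0.2]
finger_gap: 0.0706
finger_force: 0.0
```

play_rows --dp '[[0, 0, 0], [0, 0, 0], [0, 0, 0], [0, 0, 0], [0, 0, 0]]' --rotation '[[0, 0, 0.12], [0, 0, 0.24], [0, 0, 0.36], [0, 0, 0.48], [0, 0, 0.6]]' --claw '[0.26, 0.26, 0.26, 0.26, 0.26]'

```text
clock: 22.38
tool_pos: [0.5391, 0.0038, 0.0824]
tcp_rot: [[-0.992, 0.126, 0.001], [0.126, 0.992, -0.0], [-0.001, -0.0, -1.0]]
force: [0.5, -0.8, -0.5]
finger_gap: 0.0705
finger_force: 0.0
```

```bash
python3 - <<'E'
from fit import *
s=st();R=s["tcp_rot"];print(np.arctan2(R[1][1],R[0][1]))
fit("cylinder_mid",(.539,.003),.012,("scene",))
fit("guard_mid",(.520,-.248),.003)
fit("clasp_mid",(.530,-.328),.003,("top",))
for c,t,z in(("scene","mat",.003),("top","tray",.016)):
    vision.camera(c)
    for d in vision.outline_of(t,c)[:2]:
        p=np.array([ray(c,q[::-1],z)[:2] for q in np.argwhere(d["mask"])],np.float32)
        (x,y),wh,ang=cv2.minAreaRect(p);print(t,round(d["confidence"],2),np.round([x,y,*wh],3),round(ang,1))
E
```

```text
t 22.38 tcp [0.5391 0.0038 0.0824] gap 0.0705 F [ 0.5 -0.8 -0.5]
1.4442368726934907
cylinder_mid ['scene'] [ 0.5367  0.0028 -0.0506] 0.1
cylinder_mid ['scene'] [ 0.5367  0.0028 -0.0506] 0.1
guard_mid ['top', 'scene'] [ 0.5202 -0.2493 -0.0454] 0.33
guard_mid ['top'] [ 0.5208 -0.2481 -0.0807] 0.12
guard_mid ['scene'] [ 0.5176 -0.2499 -0.0535] 0.15
clasp_mid ['top'] [ 0.5315 -0.3292 -0.0651] 0.06
clasp_mid ['top'] [ 0.5315 -0.3292 -0.0651] 0.06
mat 0.69 [ 0.523 -0.288  0.168  0.173] 8.1
tray 0.61 [0.516 0.276 0.146 0.105] 3.1
```

Both are on the mat as planned and the cylinder is unmoved. I'll grip it next.

play_rows --dp '[[0, 0, -0.03], [0, 0, -0.06], [0, 0, -0.08], [0, 0, -0.09], [0, 0, -0.094]]' --rotation '[[0, 0, 0.03], [0, 0, 0.045], [0, 0, 0.045], [0, 0, 0.045], [0, 0, 0.045]]' --claw '[0.26, 0.26, 0.26, 0.26, 0.26]'

```text
clock: 23.4
tool_pos: [0.5372, 0.0038, -0.0142]
tcp_rot: [[-0.996, 0.088, -0.004], [0.088, 0.996, 0.0], [0.004, -0.0, -1.0]]
force: [-0.7, -0.1, -0.3]
finger_gap: 0.0704
finger_force: 0.0
```

play_rows --dp '[[0, 0, -0.001], [0, 0, -0.001], [0, 0, -0.001], [0, 0, -0.001], [0, 0, -0.001]]' --rotation '[[0, 0, 0], [0, 0, 0], [0, 0, 0], [0, 0, 0], [0, 0, 0]]' --claw '[0.26, 0.5, 0.75, 0.75, 0.75]' --newtons 35

```text
clock: 23.82
tool_pos: [0.5399, 0.0036, -0.0118]
tcp_rot: [[-0.996, 0.088, 0.002], [0.088, 0.996, -0.0], [-0.002, -0.0, -1.0]]
force: [0.7, -0.7, 0.0]
finger_gap: 0.0492
finger_force: 0.0
```

play_rows --dp '[[0, 0, 0], [0, 0, 0], [0, 0, 0], [0, 0, 0], [0, 0, 0]]' --rotation '[[0, 0, 0], [0, 0, 0], [0, 0, 0], [0, 0, 0], [0, 0, 0]]' --claw '[0.75, 0.75, 0.75, 0.75, 0.75]'

```text
clock: 24.23
tool_pos: [0.5391, 0.0034, -0.0126]
tcp_rot: [[-0.996, 0.087, 0.0], [0.087, 0.996, -0.001], [-0.0, -0.001, -1.0]]
force: [-0.5, -1.2, 3.0]
finger_gap: 0.0319
finger_force: 35.0
```

play_rows --dp '[[0, 0, 0.01], [0, 0, 0.03], [0, 0, 0.06], [0, 0, 0.08], [0, 0.02, 0.08]]' --rotation '[[0, 0, 0], [0, 0, 0], [0, 0, 0], [0, 0, 0], [0, 0, 0.02]]' --claw '[0.75, 0.75, 0.75, 0.75, 0.75]'

```text
clock: 24.65
tool_pos: [0.5424, 0.0218, 0.0724]
tcp_rot: [[-0.997, 0.07, 0.009], [0.07, 0.998, -0.001], [-0.009, -0.001, -1.0]]
force: [1.7, 0.2, -2.2]
finger_gap: 0.0316
finger_force: 35.0
```

play_rows --dp '[[-0.005, 0.04, 0], [-0.01, 0.08, 0], [-0.015, 0.12, 0], [-0.02, 0.16, 0], [-0.024, 0.2, 0]]' --rotation '[[0, 0, 0.03], [0, 0, 0.06], [0, 0, 0.09], [0, 0, 0.11], [0, 0, 0.11]]' --claw '[0.75, 0.75, 0.75, 0.75, 0.75]'

```text
clock: 25.07
tool_pos: [0.5134, 0.2254, 0.0667]
tcp_rot: [[-0.999, -0.043, -0.001], [-0.043, 0.999, 0.0], [0.001, 0.0, -1.0]]
force: [0.2, 0.8, -2.6]
finger_gap: 0.0316
finger_force: 35.0
```

play_rows --dp '[[0, 0.03, 0], [0, 0.053, 0], [0, 0.053, -0.02], [0, 0.053, -0.045], [0, 0.053, -0.055]]' --rotation '[[0, 0, 0], [0, 0, 0], [0, 0, 0], [0, 0, 0], [0, 0, 0]]' --claw '[0.75, 0.75, 0.75, 0.75, 0.75]'

```text
clock: 25.48
tool_pos: [0.5119, 0.2764, 0.0085]
tcp_rot: [[-0.999, -0.043, -0.006], [-0.043, 0.999, -0.002], [0.006, -0.002, -1.0]]
force: [-1.8, -1.0, -3.6]
finger_gap: 0.0317
finger_force: 35.0
```

play_rows --dp '[[0, 0, -0.01], [0, 0, -0.02], [0, 0, -0.026], [0, 0, -0.03], [0, 0, -0.03]]' --rotation '[[0, 0, 0], [0, 0, 0], [0, 0, 0], [0, 0, 0], [0, 0, 0]]' --claw '[0.75, 0.75, 0.75, 0.75, 0.75]'

```text
clock: 25.9
tool_pos: [0.5152, 0.2765, -0.018]
tcp_rot: [[-0.999, -0.042, 0.0], [-0.042, 0.999, 0.0], [-0.0, 0.0, -1.0]]
force: [0.3, -0.8, -2.7]
finger_gap: 0.0318
finger_force: 35.0
```

play_rows --dp '[[0, 0, -0.001], [0, 0, -0.001], [0, 0, -0.001], [0, 0, -0.001], [0, 0, -0.001]]' --rotation '[[0, 0, 0], [0, 0, 0], [0, 0, 0], [0, 0, 0], [0, 0, 0]]' --claw '[0.75, 0.75, 0.6, 0.5, 0.5]'

```text
clock: 26.32
tool_pos: [0.5158, 0.2771, -0.018]
tcp_rot: [[-0.999, -0.042, 0.002], [-0.042, 0.999, 0.001], [-0.002, 0.001, -1.0]]
force: [-0.7, -0.9, -0.2]
finger_gap: 0.0453
finger_force: 0.0
```

play_rows --dp '[[0, 0, 0], [0, 0, 0], [0, 0, 0.02], [0, 0, 0.06], [0, 0, 0.1]]' --rotation '[[0, 0, 0], [0, 0, 0], [0, 0, 0], [0, 0, 0], [0, 0, 0]]' --claw '[0.5, 0.5, 0.5, 0.5, 0.5]'

```text
clock: 26.73
tool_pos: [0.513, 0.2759, 0.0801]
tcp_rot: [[-0.999, -0.042, -0.004], [-0.042, 0.999, -0.002], [0.005, -0.002, -1.0]]
force: [0.7, 0.8, 0.3]
finger_gap: 0.0476
finger_force: 0.0
```

```bash
python3 - <<'E'
from fit import *
s=st();R=s["tcp_rot"];print(np.arctan2(R[1][1],R[0][1]))
fit("cylinder_mid",(.515,.276),.006,a0=.04)
fit("guard_mid",(.520,-.248),.003,("scene",))
fit("clasp_mid",(.530,-.328),.003,("top",))
E
```

```text
t 26.73 tcp [0.513  0.2759 0.0801] gap 0.0476 F [0.7 0.8 0.3]
1.612990729569812
cylinder_mid ['scene'] [0.5124 0.2765 0.0578] 0.06
cylinder_mid ['scene'] [0.5124 0.2765 0.0578] 0.06
guard_mid ['scene'] [ 0.5165 -0.2497 -0.0299] 0.32
guard_mid ['scene'] [ 0.5165 -0.2497 -0.0299] 0.32
clasp_mid ['top'] [ 0.5312 -0.3291 -0.0853] 0.13
clasp_mid ['top'] [ 0.5312 -0.3291 -0.0853] 0.13
```

Cylinder lies in the tray at (0.512,0.2765) with yaw near the tray's. I'll go back for the guard.

play_rows --dp '[[0.004, -0.041, 0], [0.004, -0.082, 0], [0.004, -0.123, 0], [0.004, -0.164, 0], [0.004, -0.205, 0]]' --rotation '[[0, 0, -0.12], [0, 0, -0.24], [0, 0, -0.36], [0, 0, -0.48], [0, 0, -0.6]]' --claw '[0.26, 0.26, 0.26, 0.26, 0.26]' --newtons 25

```text
clock: 27.55
tool_pos: [0.5174, 0.07, 0.0793]
tcp_rot: [[-0.846, 0.534, -0.003], [0.534, 0.846, -0.0], [0.002, -0.002, -1.0]]
force: [1.8, -0.2, -0.0]
finger_gap: 0.0696
finger_force: 0.0
```

play_rows --dp '[[0, -0.041, 0], [0, -0.082, 0], [0, -0.123, 0], [0, -0.164, 0], [0, -0.205, 0]]' --rotation '[[0, 0, -0.12], [0, 0, -0.24], [0, 0, -0.36], [0, 0, -0.48], [0, 0, -0.6]]' --claw '[0.26, 0.26, 0.26, 0.26, 0.26]'

```text
clock: 27.97
tool_pos: [0.5175, -0.1349, 0.0795]
tcp_rot: [[-0.396, 0.918, -0.002], [0.918, 0.396, 0.001], [0.002, -0.002, -1.0]]
force: [0.8, -0.1, -1.2]
finger_gap: 0.0701
finger_force: 0.0
```

play_rows --dp '[[0, -0.04, 0], [0, -0.08, 0], [0, -0.115, 0], [0, -0.115, 0], [0, -0.115, 0]]' --rotation '[[0, 0, -0.12], [0, 0, -0.24], [0, 0, -0.36], [0, 0, -0.48], [0, 0, -0.495]]' --claw '[0.26, 0.26, 0.26, 0.26, 0.26]'

```text
clock: 28.38
tool_pos: [0.5177, -0.2498, 0.0792]
tcp_rot: [[0.088, 0.996, -0.002], [0.996, -0.088, 0.002], [0.001, -0.003, -1.0]]
force: [-1.0, 0.1, -0.6]
finger_gap: 0.0704
finger_force: 0.0
```

play_rows --dp '[[0, 0, 0], [0, 0, 0], [0, 0, 0], [0, 0, 0], [0, 0, 0]]' --rotation '[[0, 0, 0], [0, 0, 0], [0, 0, 0], [0, 0, 0], [0, 0, 0]]' --claw '[0.26, 0.26, 0.26, 0.26, 0.26]'

```text
clock: 28.8
tool_pos: [0.519, -0.2475, 0.081]
tcp_rot: [[0.08, 0.997, -0.0], [0.997, -0.08, -0.0], [-0.0, -0.0, -1.0]]
force: [-0.0, -0.7, -0.6]
finger_gap: 0.0702
finger_force: 0.0
```

play_rows --dp '[[0, -0.001, -0.03], [0, -0.001, -0.06], [0, -0.001, -0.08], [0, -0.001, -0.092], [0, -0.001, -0.0975]]' --rotation '[[0, 0, 0], [0, 0, 0], [0, 0, 0], [0, 0, 0], [0, 0, 0]]' --claw '[0.26, 0.26, 0.26, 0.26, 0.26]'

```text
clock: 29.22
tool_pos: [0.5176, -0.2482, -0.0187]
tcp_rot: [[0.081, 0.997, -0.003], [0.997, -0.081, 0.002], [0.002, -0.003, -1.0]]
force: [-0.6, 0.1, 1.2]
finger_gap: 0.0706
finger_force: 0.0
```

play_rows --dp '[[0, 0, 0], [0, 0, 0], [0, 0, 0], [0, 0, 0], [0, 0, 0]]' --rotation '[[0, 0, 0], [0, 0, 0], [0, 0, 0], [0, 0, 0], [0, 0, 0]]' --claw '[0.4, 0.65, 0.65, 0.65, 0.65]'

```text
clock: 29.63
tool_pos: [0.5198, -0.2499, -0.0151]
tcp_rot: [[0.082, 0.997, 0.002], [0.997, -0.082, -0.001], [-0.001, 0.002, -1.0]]
force: [-3.5, 0.1, 2.6]
finger_gap: 0.0422
finger_force: 1.1
```

play_rows --dp '[[0, 0, 0], [0, 0, 0], [0, 0, 0], [0, 0, 0], [0, 0, 0]]' --rotation '[[0, 0, 0], [0, 0, 0], [0, 0, 0], [0, 0, 0], [0, 0, 0]]' --claw '[0.65, 0.65, 0.65, 0.65, 0.65]'

```text
clock: 30.05
tool_pos: [0.5197, -0.2499, -0.0152]
tcp_rot: [[0.082, 0.997, 0.002], [0.997, -0.082, -0.001], [-0.001, 0.002, -1.0]]
force: [-0.7, -0.1, 6.2]
finger_gap: 0.0419
finger_force: 25.0
```

play_rows --dp '[[0, 0, 0.02], [0, 0, 0.055], [0, 0, 0.09], [0, 0.02, 0.095], [0.001, 0.06, 0.095]]' --rotation '[[0, 0, 0], [0, 0, 0], [0, 0, 0], [0, 0, 0], [0, 0, 0]]' --claw '[0.65, 0.65, 0.65, 0.65, 0.65]'

```text
clock: 30.47
tool_pos: [0.5225, -0.1928, 0.0827]
tcp_rot: [[0.086, 0.996, 0.007], [0.996, -0.086, -0.005], [-0.004, 0.008, -1.0]]
force: [1.0, 1.4, -1.9]
finger_gap: 0.0419
finger_force: 25.0
```

play_rows --dp '[[0.001, 0.041, 0], [0.002, 0.082, 0], [0.003, 0.123, 0], [0.004, 0.164, 0], [0.004, 0.205, 0]]' --rotation '[[0, 0, 0], [0, 0, 0], [0, 0, 0], [0, 0, 0], [0, 0, 0]]' --claw '[0.65, 0.65, 0.65, 0.65, 0.65]'

```text
clock: 30.88
tool_pos: [0.5231, 0.0175, 0.078]
tcp_rot: [[0.082, 0.997, -0.0], [0.997, -0.082, 0.0], [0.0, -0.0, -1.0]]
force: [1.1, 0.4, -1.1]
finger_gap: 0.0419
finger_force: 25.0
```

play_rows --dp '[[0, 0.03, 0], [0, 0.038, 0], [0, 0.038, -0.02], [0, 0.038, -0.045], [0, 0.038, -0.06]]' --rotation '[[0, 0, 0], [0, 0, 0], [0, 0, 0], [0, 0, 0], [0, 0, 0]]' --claw '[0.65, 0.65, 0.65, 0.65, 0.65]'

```text
clock: 31.3
tool_pos: [0.5224, 0.0535, 0.0161]
tcp_rot: [[0.081, 0.997, -0.003], [0.997, -0.081, -0.0], [-0.001, -0.003, -1.0]]
force: [-1.9, 0.1, -2.2]
finger_gap: 0.0418
finger_force: 25.0
```

play_rows --dp '[[0, 0, -0.006], [0, 0, -0.012], [0, 0, -0.018], [0, 0, -0.021], [0, 0, -0.021]]' --rotation '[[0, 0, 0], [0, 0, 0], [0, 0, 0], [0, 0, 0], [0, 0, 0]]' --claw '[0.65, 0.65, 0.65, 0.65, 0.65]'

```text
clock: 31.72
tool_pos: [0.524, 0.0534, -0.0026]
tcp_rot: [[0.082, 0.997, -0.0], [0.997, -0.082, -0.0], [-0.0, -0.0, -1.0]]
force: [-0.3, 0.6, -1.4]
finger_gap: 0.0416
finger_force: 25.0
```

play_rows --dp '[[0, 0, 0], [0, 0, 0], [0, 0, 0], [0, 0, 0], [0, 0, 0]]' --rotation '[[0, 0, 0], [0, 0, 0], [0, 0, 0], [0, 0, 0], [0, 0, 0]]' --claw '[0.65, 0.65, 0.65, 0.65, 0.65]'

```text
clock: 32.13
tool_pos: [0.5241, 0.0537, -0.0022]
tcp_rot: [[0.082, 0.997, 0.001], [0.997, -0.082, -0.0], [0.0, 0.001, -1.0]]
force: [-0.0, 0.0, -0.7]
finger_gap: 0.0416
finger_force: 25.0
```

Lower about 4 mm until the force shows contact, then release and lift.

play_rows --dp '[[0, 0, -0.001], [0, 0, -0.002], [0, 0, -0.003], [0, 0, -0.004], [0, 0, -0.004]]' --rotation '[[0, 0, 0], [0, 0, 0], [0, 0, 0], [0, 0, 0], [0, 0, 0]]' --claw '[0.65, 0.65, 0.65, 0.65, 0.65]'

```text
clock: 32.55
tool_pos: [0.5239, 0.0537, -0.0061]
tcp_rot: [[0.082, 0.997, -0.0], [0.997, -0.082, -0.0], [-0.0, -0.0, -1.0]]
force: [-1.8, 1.3, 2.7]
finger_gap: 0.0419
finger_force: 25.0
```

play_rows --dp '[[0, 0, 0], [0, 0, 0], [0, 0, 0], [0, 0, 0], [0, 0, 0]]' --rotation '[[0, 0, 0], [0, 0, 0], [0, 0, 0], [0, 0, 0], [0, 0, 0]]' --claw '[0.6, 0.5, 0.4, 0.26, 0.26]'

```text
clock: 32.97
tool_pos: [0.5239, 0.0537, -0.0067]
tcp_rot: [[0.082, 0.997, 0.0], [0.997, -0.082, -0.0], [0.0, 0.0, -1.0]]
force: [-0.3, 0.4, 0.7]
finger_gap: 0.062
finger_force: 0.0
```

play_rows --dp '[[0, 0, 0], [0, 0, 0.02], [0, 0, 0.05], [0, 0, 0.085], [0, -0.02, 0.085]]' --rotation '[[0, 0, 0], [0, 0, 0], [0, 0, 0], [0, 0, 0], [0, 0, 0]]' --claw '[0.26, 0.26, 0.26, 0.26, 0.26]'

```text
clock: 33.38
tool_pos: [0.5289, 0.0353, 0.086]
tcp_rot: [[0.079, 0.997, 0.012], [0.997, -0.079, 0.001], [0.002, 0.012, -1.0]]
force: [1.9, -0.0, 0.7]
finger_gap: 0.0698
finger_force: 0.0
```

play_rows --dp '[[0.001, -0.041, 0], [0.003, -0.082, 0], [0.004, -0.123, 0], [0.005, -0.164, 0], [0.0065, -0.205, 0]]' --rotation '[[0, 0, 0], [0, 0, 0], [0, 0, 0], [0, 0, 0], [0, 0, 0]]' --claw '[0.26, 0.26, 0.26, 0.26, 0.26]'

```text
clock: 33.8
tool_pos: [0.5301, -0.1732, 0.0786]
tcp_rot: [[0.082, 0.997, 0.001], [0.997, -0.082, -0.0], [-0.0, 0.001, -1.0]]
force: [0.7, 0.3, 0.6]
finger_gap: 0.0702
finger_force: 0.0
```

play_rows --dp '[[0, -0.041, 0], [0, -0.082, 0], [0, -0.123, 0], [0, -0.157, 0], [0, -0.157, 0]]' --rotation '[[0, 0, 0], [0, 0, 0], [0, 0, 0], [0, 0, 0], [0, 0, 0]]' --claw '[0.26, 0.26, 0.26, 0.26, 0.26]'

```text
clock: 34.22
tool_pos: [0.5301, -0.3343, 0.0788]
tcp_rot: [[0.087, 0.996, 0.001], [0.996, -0.087, -0.003], [-0.003, 0.001, -1.0]]
force: [-0.1, 0.3, -0.3]
finger_gap: 0.0702
finger_force: 0.0
```

play_rows --dp '[[0, 0, -0.01], [0, 0, -0.04], [0, 0, -0.065], [0, 0, -0.08], [0, 0, -0.085]]' --rotation '[[0, 0, 0], [0, 0, 0], [0, 0, 0], [0, 0, 0], [0, 0, 0]]' --claw '[0.26, 0.26, 0.26, 0.26, 0.26]'

```text
clock: 34.63
tool_pos: [0.5277, -0.3247, -0.0112]
tcp_rot: [[0.08, 0.997, -0.006], [0.997, -0.08, 0.005], [0.004, -0.006, -1.0]]
force: [-0.2, 0.1, -0.5]
finger_gap: 0.0701
finger_force: 0.0
```

```bash
python3 - <<'E'
from fit import *
st()
fit("guard_mid",(.524,.055),.012)
E
```

```text
t 34.63 tcp [ 0.5277 -0.3247 -0.0112] gap 0.0701 F [-0.2  0.1 -0.5]
guard_mid ['top', 'scene'] [ 0.5249  0.0554 -0.0649] 0.27
guard_mid ['top'] [ 0.526   0.0561 -0.0894] 0.06
guard_mid ['scene'] [ 0.5211  0.053  -0.0642] 0.12
```

The guard is back within a millimetre or two of its start. Now I'll grip the clasp.

play_rows --dp '[[0, 0, -0.005], [0, 0, -0.009], [0, 0, -0.009], [0, 0, -0.009], [0, 0, -0.009]]' --rotation '[[0, 0, 0], [0, 0, 0], [0, 0, 0], [0, 0, 0], [0, 0, 0]]' --claw '[0.26, 0.26, 0.5, 0.65, 0.65]'

```text
clock: 35.25
tool_pos: [0.5305, -0.3285, -0.0153]
tcp_rot: [[0.082, 0.997, 0.0], [0.997, -0.082, -0.0], [-0.0, 0.0, -1.0]]
force: [0.1, -1.2, 0.0]
finger_gap: 0.0559
finger_force: 0.0
```

play_rows --dp '[[0, 0, 0], [0, 0, 0], [0, 0, 0], [0, 0, 0], [0, 0, 0]]' --rotation '[[0, 0, 0], [0, 0, 0], [0, 0, 0], [0, 0, 0], [0, 0, 0]]' --claw '[0.65, 0.65, 0.65, 0.65, 0.65]'

```text
clock: 35.67
tool_pos: [0.5305, -0.3285, -0.0153]
tcp_rot: [[0.082, 0.997, 0.0], [0.997, -0.082, -0.0], [-0.0, 0.0, -1.0]]
force: [-0.6, -0.6, 1.1]
finger_gap: 0.0418
finger_force: 24.8
```

play_rows --dp '[[0, 0, 0.02], [0, 0, 0.055], [0, 0, 0.09], [0, 0.02, 0.095], [-0.003, 0.06, 0.095]]' --rotation '[[0, 0, 0], [0, 0, 0], [0, 0, 0], [0, 0, 0], [0, 0, 0]]' --claw '[0.65, 0.65, 0.65, 0.65, 0.65]'

```text
clock: 36.08
tool_pos: [0.5303, -0.2724, 0.0842]
tcp_rot: [[0.086, 0.996, 0.008], [0.996, -0.086, -0.006], [-0.005, 0.008, -1.0]]
force: [0.8, 1.6, -1.4]
finger_gap: 0.042
finger_force: 24.8
```

play_rows --dp '[[-0.003, 0.041, 0], [-0.006, 0.082, 0], [-0.009, 0.123, 0], [-0.012, 0.164, 0], [-0.0135, 0.205, 0]]' --rotation '[[0, 0, 0], [0, 0, 0], [0, 0, 0], [0, 0, 0], [0, 0, 0]]' --claw '[0.65, 0.65, 0.65, 0.65, 0.65]'

```text
clock: 36.5
tool_pos: [0.5127, -0.0614, 0.0789]
tcp_rot: [[0.083, 0.997, -0.001], [0.997, -0.083, 0.0], [0.0, -0.001, -1.0]]
force: [1.4, -0.1, -2.0]
finger_gap: 0.0422
finger_force: 24.8
```

play_rows --dp '[[0, 0.017, 0], [0, 0.017, 0], [0, 0.017, -0.02], [0, 0.017, -0.045], [0, 0.017, -0.06]]' --rotation '[[0, 0, 0], [0, 0, 0], [0, 0, 0], [0, 0, 0], [0, 0, 0]]' --claw '[0.65, 0.65, 0.65, 0.65, 0.65]'

```text
clock: 36.92
tool_pos: [0.5127, -0.0467, 0.0174]
tcp_rot: [[0.082, 0.997, -0.002], [0.997, -0.082, -0.0], [-0.0, -0.002, -1.0]]
force: [-2.2, 0.1, -1.3]
finger_gap: 0.0418
finger_force: 24.8
```

play_rows --dp '[[0, 0, -0.006], [0, 0, -0.012], [0, 0, -0.018], [0, 0, -0.022], [0, 0, -0.022]]' --rotation '[[0, 0, 0], [0, 0, 0], [0, 0, 0], [0, 0, 0], [0, 0, 0]]' --claw '[0.65, 0.65, 0.65, 0.65, 0.65]'

```text
clock: 37.33
tool_pos: [0.5138, -0.0466, -0.0028]
tcp_rot: [[0.082, 0.997, -0.0], [0.997, -0.082, 0.0], [-0.0, -0.0, -1.0]]
force: [-0.3, 0.8, -1.6]
finger_gap: 0.042
finger_force: 24.8
```

play_rows --dp '[[0, 0, -0.001], [0, 0, -0.002], [0, 0, -0.003], [0, 0, -0.0035], [0, 0, -0.0035]]' --rotation '[[0, 0, 0], [0, 0, 0], [0, 0, 0], [0, 0, 0], [0, 0, 0]]' --claw '[0.65, 0.65, 0.65, 0.65, 0.65]'

```text
clock: 37.75
tool_pos: [0.5139, -0.0463, -0.0059]
tcp_rot: [[0.082, 0.997, 0.0], [0.997, -0.082, -0.0], [-0.0, 0.0, -1.0]]
force: [-0.0, 0.2, -1.8]
finger_gap: 0.0416
finger_force: 24.8
```

play_rows --dp '[[0, 0, -0.001], [0, 0, -0.001], [0, 0, -0.001], [0, 0, -0.001], [0, 0, -0.001]]' --rotation '[[0, 0, 0], [0, 0, 0], [0, 0, 0], [0, 0, 0], [0, 0, 0]]' --claw '[0.65, 0.6, 0.5, 0.4, 0.26]'

```text
clock: 38.17
tool_pos: [0.5142, -0.0464, -0.0069]
tcp_rot: [[0.082, 0.997, 0.001], [0.997, -0.082, -0.0], [-0.0, 0.001, -1.0]]
force: [-0.0, 0.2, -0.7]
finger_gap: 0.0557
finger_force: 0.0
```

play_rows --dp '[[0, 0, 0], [0, 0, 0.01], [0, 0, 0.04], [0, 0, 0.08], [0, 0, 0.12]]' --rotation '[[0, 0, 0], [0, 0, 0], [0, 0, 0], [0, 0, 0], [0, 0, 0]]' --claw '[0.26, 0.26, 0.26, 0.26, 0.26]'

```text
clock: 38.58
tool_pos: [0.5127, -0.0461, 0.1138]
tcp_rot: [[0.082, 0.997, -0.002], [0.997, -0.082, 0.001], [0.0, -0.003, -1.0]]
force: [1.0, -0.9, 0.3]
finger_gap: 0.0703
finger_force: 0.0
```

play_rows --dp '[[-0.04, 0, 0.02], [-0.08, 0, 0.02], [-0.12, 0, 0.02], [-0.14, 0, 0.02], [-0.14, 0, 0.02]]' --rotation '[[0, 0, 0], [0, 0, 0], [0, 0, 0], [0, 0, 0], [0, 0, 0]]' --claw '[0.26, 0.26, 0.26, 0.26, 0.26]'

```text
clock: 39.0
tool_pos: [0.3712, -0.0462, 0.1332]
tcp_rot: [[0.083, 0.997, 0.001], [0.997, -0.083, -0.001], [-0.001, 0.001, -1.0]]
force: [0.7, -0.7, 0.1]
finger_gap: 0.0703
finger_force: 0.0
```

```bash
python3 - <<'E'
from fit import *
st()
fit("guard_mid",(.524,.055),.012);fit("clasp_mid",(.514,-.046),.012);fit("cylinder_mid",(.515,.276),.006,a0=.04)
a=vision.camera("top")[140:250,200:450];b=vision.camera("scene")[150:300,160:450]
cv2.imwrite("pics/end.png",np.vstack([cv2.resize(x,(700,h),interpolation=cv2.INTER_CUBIC) for x,h in((a,290),(b,310))])[:600])
E
```

```text
t 39.0 tcp [ 0.3712 -0.0462  0.1332] gap 0.0703 F [ 0.7 -0.7  0.1]
guard_mid ['top', 'scene'] [ 0.5253  0.0554 -0.0768] 0.29
guard_mid ['top'] [ 0.5261  0.0554 -0.079 ] 0.07
guard_mid ['scene'] [ 0.5219  0.054  -0.0213] 0.2
clasp_mid ['top', 'scene'] [ 0.5159 -0.048  -0.069 ] 0.83
clasp_mid ['top'] [ 0.5304 -0.0529  0.0182] 0.71
clasp_mid ['scene'] [ 0.5144 -0.0478 -0.0519] 0.09
cylinder_mid ['top', 'scene'] [0.515  0.2777 0.0081] 0.25
cylinder_mid ['top'] [0.5157 0.2777 0.004 ] 0.08
cylinder_mid ['scene'] [0.5133 0.2772 0.0375] 0.15
```

View pics/end.png

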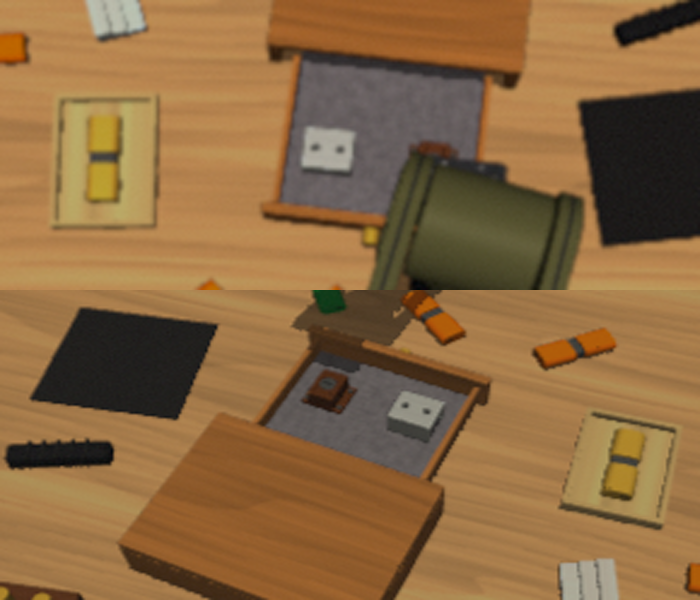

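The picture shows the cylinder centred in the tray at (104,157), with the guard (328,149) and the clasp (330,388, scene view) upright in the drawer. The grip and feeler block are undisturbed and the arm is clear. I'll hand the job in.

```bash
python3 -c "
from cell import r
print(r.job_done())"
```

```text
the job is handed in; nothing more can be done
None
```

I handed the job in after about 39 s of robot time. The cylinder lies lengthwise in the middle of the tray. The clasp and the guard stand upright in the drawer, each within about 2 mm of its start by the camera fits. The handle grip and feeler block look undisturbed. The hand-in call returned no verdict.

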